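Hang wet chokes in balance on a drying bar

ROBOT

A 6-joint arm with a two-finger parallel gripper is mounted at the origin on the work surface. World frame = base frame: x ahead of the robot, y to its left, z up, the work surface at z = 0. Lengths are in m, angles in rad, forces in N, time in s.
With the tool pointing down it reaches from about 0.35 to 0.725 m from the base axis. Payload 4.3 kg.
Tool frame: the origin (TCP) lies at the very end of the fingers, on their centre line; the grasp point (between the pads) lies 19 mm behind it; z points along the fingers, x is the direction in which the jaws open and shut, and the axes are right-handed (so a half turn about z gives the same grasp; the last joint's range is limited). The gripper opens to 85 mm and grips with 20 to 120 N. Pads are 22 mm wide; open, the fingers measure 114 mm over their backs; the gripper's body (76 mm by 85 mm) begins 54 mm behind the grasp point. The pads swing forward as they close: fully open they stand 13 mm farther back than shut.
Start: joints at [1.095, 0.377, 0.081, 1.274, 0, 1.46], TCP at [0.206, 0.537, 0.208] pointing down, gripper open.
Joint ranges: [-2.72, 2.72], [-0.84, 1.66], [-1.02, 1.22], [-1.77, 2.12], [-1.37, 1.28], [-3.14, 3.14]. Speed limits (rad/s): [2.57, 2.57, 3.14, 3.14, 3.14, 3.14].

INTERFACE

Orientations are given as a 3x3 rotation matrix whose columns are the frame's x, y, z axes.
In Python, from rig import env, viewer gives the robot as it stands.
- The arm moves only by the tool move_arm, never from a script. Its argument "plan" is a list of rows, each an object with "claw": the opening, from 0 (shut) to 1 (fully open); "linear": the shift along the world's x, y, z in cm, a list of three; "yaw": the turn about the world's z in rad. A call has exactly 5 rows; each row shifts and turns the commanded pose from where the row before left it; what a row does not reach is not made up. A row lasts 1/10 s, in which the tool goes at most 50 mm and 8.59 degrees, less where a joint would pass 70% of its speed; a pose out of reach is approached as far as the arm can. A call is refused whole if a number of a shift passes 5 or a number of a turn 0.15, either way. A call with a gripper value outside its range is refused whole. The fingers move at their own pace and stop on an object; the grip force is fixed at half the most. Time passes only in rows, so rows that do not move let the fingers close, or fill a call up. It gives the time, the measured TCP pose, the force and the opening at its end, in the units of the state.
- env.sense(): the state, without advancing time (a new reading comes with each control period).
- viewer.capture(name): name is "scene" or "top" or "wrist"; returns the picture (400x640x3 uint8, blue, green, red); there is no depth.
- viewer.calibration(name): a dict with "fovy" (degrees; the focal length in pixels is half the picture's height over the tangent of half this angle, whatever the lens; pixels are square), "cx", "cy" (the principal point, pixels), "k1" (the pictures are not rectified: a ray, as slopes to the right and down, at radius r is drawn at 1 + k1 r^2 times it, then the intrinsics apply), "xyz" and "attitude" of the camera in the world. Camera axes: x right, y up, looking along -z (the intrinsics and any distortion apply to the point x, -y, -z); pixel columns grow to the right and rows downward; lengths in m; the calibration is good to about 2 mm. A picture is of the moment at which its call begins: read the wrist's pose just before it. calibration takes no time and is no camera call; for the wrist camera it gives the pose at the moment of the call.
- env.sign_off(): hands the job in, once; it reports no verdict.
The state is a dict: "t": time; "q": joint angles; "joint_velocities": joint speeds; "joint_torque": joint torques, N m; "tcp_pos": TCP position; "orientation": TCP orientation; "ft_force": force on the tool from outside, world axes, zero at the start; "wrist_torque": the same for the moment, N m; "grip_width": opening from 0.0 (shut) to 1.0 (fully open).
Only numpy, scipy, OpenCV 4.12 (cv2) and the standard library are available. Lean on these libraries where they do the work, as an engineer would, in place of code of your own. Each camera call takes 0.05 s, during which the arm holds its last target.

TASK

Hang the three freshly varnished chokes by their hooks on the pivoting drying bar to drain: the big one in the outer bay of one side, the two small ones in the inner and outer bays of the other side, each slid gently outwards until its hook butts against that bay's stop collar. Load the two sides alternately, a small one, then the big one, then the other small one, easing each weight on so that the bar never tips more than 8 degrees, and leave it hanging level and still. Handle the chokes only by their hooks (the varnish is wet), do not push the collars out of place and leave the other things on the bench alone.

Things in the scene. Friction and masses are not known exactly. Their poses are not given: they have to be found in the camera images.
- stand: Drying stand fixed to the bench: drip tray 140 x 420 mm, rim 14 mm high, steel post and fork in the middle (fork 46 mm along x, 26 along y, top at 254 mm) carrying a pivoting bar. Origin: centre of the tray's underside; y axis along the level bar (left end is +y), x across it, z up.
- pivot (a point): The bar's pivot, on the bar's axis, 235 mm above the stand's underside.
- bar (a joint): Tilt (rad) of the round steel bar, 10 mm diameter, 205 mm to either side of the pivot; 0 level, positive lifts the left (+y) end. A rubber bush springs it back to level with 4 N m per rad, lightly damped: it swings when loaded suddenly. One small choke tips it about 0.06 (inner bay) or 0.11 (outer bay). Tipping above 0.14 (8 degrees) is not allowed.
- left_outer (a point): Point on the bar's axis, 170 mm from the pivot towards the bar's left end, moving with the bar: nominal place of a hook's wire when butted outwards against the left outer collar. The real collar (19 mm diameter, 12 wide, thumbscrew on top) is clamped up to 7 mm nearer or farther, unmeasured: find it by touch. It is lightly clamped: pushing it over 15 N is not allowed. Outer bay: from the inner collar to this one.
- left_inner (a point): Point on the bar's axis, 90 mm from the pivot towards the bar's left end, moving with the bar: nominal place of a hook's wire when butted outwards against the left inner collar. The real collar (19 mm diameter, 12 wide, thumbscrew on top) is clamped up to 7 mm nearer or farther, unmeasured: find it by touch. It is lightly clamped: pushing it over 15 N is not allowed. Inner bay: from the fork to this collar.
- right_outer (a point): Point on the bar's axis, 170 mm from the pivot towards the bar's right end, moving with the bar: nominal place of a hook's wire when butted outwards against the right outer collar. The real collar (19 mm diameter, 12 wide, thumbscrew on top) is clamped up to 7 mm nearer or farther, unmeasured: find it by touch. It is lightly clamped: pushing it over 15 N is not allowed. Outer bay: from the inner collar to this one.
- right_inner (a point): Point on the bar's axis, 90 mm from the pivot towards the bar's right end, moving with the bar: nominal place of a hook's wire when butted outwards against the right inner collar. The real collar (19 mm diameter, 12 wide, thumbscrew on top) is clamped up to 7 mm nearer or farther, unmeasured: find it by touch. It is lightly clamped: pushing it over 15 N is not allowed. Inner bay: from the fork to this collar.
- small_choke_a: One of the two alike small chokes, standing on its underside, 0.26 kg +-5 %: laminated core 24 (38 over coil) x 42 x 35 mm (x, y, z), copper coil on its x faces, wet: no finger on core or coil. Origin: centre of underside. On top a 5 mm wire hook in its xz plane: inverted U, 28 wide over the legs (x), 18 inside, top at z 104; stem leg at x -11.5, jogging to x 0 at z 50 to 42; tip leg at x +11.5 ends at z 80. Pinch it across the legs.
- small_choke_b: One of the two alike small chokes, standing on its underside, 0.26 kg +-5 %: laminated core 24 (38 over coil) x 42 x 35 mm (x, y, z), copper coil on its x faces, wet: no finger on core or coil. Origin: centre of underside. On top a 5 mm wire hook in its xz plane: inverted U, 28 wide over the legs (x), 18 inside, top at z 104; stem leg at x -11.5, jogging to x 0 at z 50 to 42; tip leg at x +11.5 ends at z 80. Pinch it across the legs.
- big_choke: The one big choke, standing on its underside, 0.4 kg +-5 %: laminated core 26 (44 over coil) x 57 x 48 mm (x, y, z), copper coil on its x faces, wet: no finger on core or coil. Origin: centre of underside. On top a 5 mm wire hook in its xz plane: inverted U, 28 wide over the legs (x), 18 inside, top at z 117; stem leg at x -11.5, jogging to x 0 at z 63 to 55; tip leg at x +11.5 ends at z 93. Pinch it across the legs.
- small_choke_a_seat (a point): Point on this choke's centre line, 94 mm above its underside and 10 mm below the hook's top; it lies on the bar's axis when hung. To hang, the bar enters from the hook's +x side through the 30 mm gap under the tip, then the hook is lowered.
- small_choke_b_seat (a point): Point on this choke's centre line, 94 mm above its underside and 10 mm below the hook's top; it lies on the bar's axis when hung. To hang, the bar enters from the hook's +x side through the 30 mm gap under the tip, then the hook is lowered.
- big_choke_seat (a point): Point on this choke's centre line, 107 mm above its underside and 10 mm below the hook's top; it lies on the bar's axis when hung. To hang, the bar enters from the hook's +x side through the 30 mm gap under the tip, then the hook is lowered.
- bobbin: Bystander: white plastic coil bobbin, 34 mm wide, 25 mm high.
- panel_knob: Bystander: black panel knob, 44 mm wide, 20 mm high.
- screw_dish: Bystander: steel dish, 80 mm wide, 28 mm high.
- screwdriver: Bystander: screwdriver lying on the bench.
- varnish_tin: Bystander: plain metal tin, 90 mm wide, 100 mm high.
- varnish_brush: Bystander: brush lying on the bench.
- solder_reel: Bystander: grey solder reel, 54 mm wide, 34 mm high.

How it is judged:
By the outcome, as a careful person would: the job done as asked, in the order asked, and still so for the second after the job is handed in, with the robot touching nothing.
It also fails if it takes over 72 s, if anything falls off the work surface, if the arm or the gripper's body presses on something with over 40 N, if the wrist force passes 120 N, or if a joint passes its speed limit or range.

## Working session

There is one attempt and no reset: what is moved stays moved. The work goes in short steps, Python scripts to look and compute and a tool call to move; the robot and the scene stay as the last step left them, time stands still between calls to the robot, and variables do not carry over. Pictures are saved under pics/ and viewed, and the job is handed in when it is done.

Besides the shell and the picture viewer there is one more tool, called after ">>>" by a JSON object that holds its "op" and its "data", one argument or row to a line. move_arm: Moves the arm, as the interface text tells. Its arguments: {"type":"object","properties":{"plan":{"type":"array"}},"required":["plan"]}

```bash
ls; mkdir -p pics
python3 - <<'E'
from rig import env, viewer
import cv2,numpy as np
for n in ["scene","top"]:
    cv2.imwrite(f"pics/{n}0.png",viewer.capture(n)); print(n,viewer.calibration(n))
print(viewer.calibration("wrist"));print(env.sense())
E
```

```text
pics
scene {'fovy': 46.89637939419656, 'cx': 325.55160399186354, 'cy': 203.9264054484113, 'k1': 0.004087322704955546, 'xyz': array([ 1.01431616, -0.40463329,  1.13440498]), 'attitude': array([[ 0.61794742, -0.67868342,  0.39690024],
       [ 0.78609507,  0.52436426, -0.32725627],
       [ 0.01398311,  0.51422849,  0.85753923]])}
top {'fovy': 49.48473918781153, 'cx': 318.41727227209947, 'cy': 198.82272037349915, 'k1': -0.0010597866447940572, 'xyz': array([ 0.40356049, -0.03193449,  1.39110093]), 'attitude': array([[ 0.00644498,  0.99273394, -0.12015735],
       [-0.99980329,  0.0041432 , -0.01939638],
       [-0.01875761,  0.12025872,  0.99256536]])}
{'fovy': 58.91280847915485, 'cx': 318.6495924377135, 'cy': 199.7940636131869, 'k1': -0.013778764340461883, 'xyz': array([0.13755445, 0.56452023, 0.37379857]), 'attitude': array([[ 0.35732835, -0.89423071, -0.26956981],
       [ 0.93397764,  0.34165967,  0.10466347],
       [-0.00149216, -0.28917139,  0.95727618]])}
{'t': 0.1, 'q': array([ 1.09468479e+00,  3.78025506e-01,  7.97598596e-02,  1.27436928e+00,
       -5.01308393e-06,  1.46049617e+00]), 'joint_velocities': array([ 0.00151639, -0.00142961,  0.00327129, -0.0001659 , -0.00042431,
        0.00082968]), 'joint_torque': array([ 6.02125965e-04, -4.64693034e+01,  2.70582640e+01,  1.20425667e-02,
       -1.43957059e-04, -7.15252710e-07]), 'tcp_pos': array([0.20539193, 0.53640204, 0.20693419]), 'orientation': array([[ 3.57706336e-01,  9.33833751e-01, -8.38224111e-04],
       [ 9.33832338e-01, -3.57707264e-01, -1.63641613e-03],
       [-1.82797947e-03, -1.97404361e-04, -9.99998310e-01]]), 'ft_force': array([ 0.36781908, -0.78510323, -1.06135214]), 'wrist_torque': array([-0.01735576,  0.02420136, -0.04087794]), 'grip_width': 1.000166188519957}
```

View pics/scene0.png

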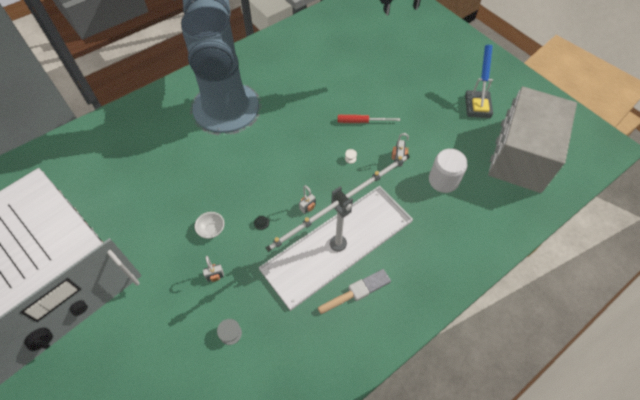

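View pics/top0.png

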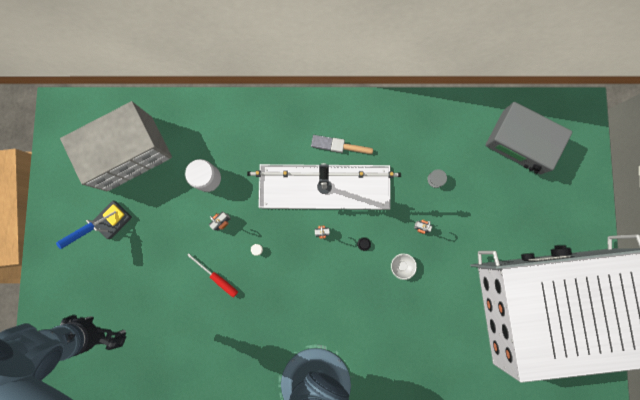

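The top view shows the stand at about (325,187), with three chokes near (219,222), (322,232) and (424,227). I'll zoom in to tell them apart.

```bash
cat > h.py <<'E'
import cv2,numpy as np
def K(c): 
    f=200/np.tan(np.radians(c['fovy'])/2); return np.array([[f,0,c['cx']],[0,f,c['cy']],[0,0,1]])
def ray(c,uv):
    p=cv2.undistortPoints(np.array([[uv]],float),K(c),np.array([c['k1'],0,0,0]))[0,0]
    return np.array(c['attitude'])@np.array([p[0],-p[1],-1.0])
def onz(c,uv,z):
    d=ray(c,uv); o=np.array(c['xyz']); return o+d*(z-o[2])/d[2]
def proj(c,P):
    q=(np.asarray(P,float).reshape(-1,3)-c['xyz'])@np.array(c['attitude']); q=q*[1,-1,-1]
    return cv2.projectPoints(q.reshape(-1,1,3),np.zeros(3),np.zeros(3),K(c),np.array([c['k1'],0,0,0]))[0][:,0]
def tri(c1,u1,c2,u2):
    A=[];b=[]
    M=np.zeros((3,3));v=np.zeros(3)
    for c,u in((c1,u1),(c2,u2)):
        d=ray(c,u);d/=np.linalg.norm(d);Pm=np.eye(3)-np.outer(d,d);M+=Pm;v+=Pm@c['xyz']
    X=np.linalg.solve(M,v); return X,[np.linalg.norm(np.cross(ray(c,u)/np.linalg.norm(ray(c,u)),X-c['xyz'])) for c,u in((c1,u1),(c2,u2))]
E
python3 - <<'E'
import cv2,numpy as np
t=cv2.imread('pics/top0.png');s=cv2.imread('pics/scene0.png')
def crop(im,x,y,w=25,k=8): 
    return cv2.resize(im[y-w:y+w,x-w:x+w],None,fx=5.2,fy=5.2,interpolation=cv2.INTER_CUBIC)
a=np.hstack([crop(t,*p) for p in[(219,222),(322,232),(424,227)]])
b=np.hstack([crop(s,*p) for p in[(400,147),(308,200),(212,272)]])
cv2.imwrite('pics/z0.png',np.vstack([a,b]))
c=cv2.resize(t[155:220,240:410],None,fx=4.6,fy=4.6,interpolation=cv2.INTER_CUBIC)
d=cv2.resize(s[140:310,250:420],None,fx=3.5,fy=3.5,interpolation=cv2.INTER_CUBIC)
cv2.imwrite('pics/z1.png',c);cv2.imwrite('pics/z2.png',d)
E
```

```text
(no output)
```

View pics/z0.png

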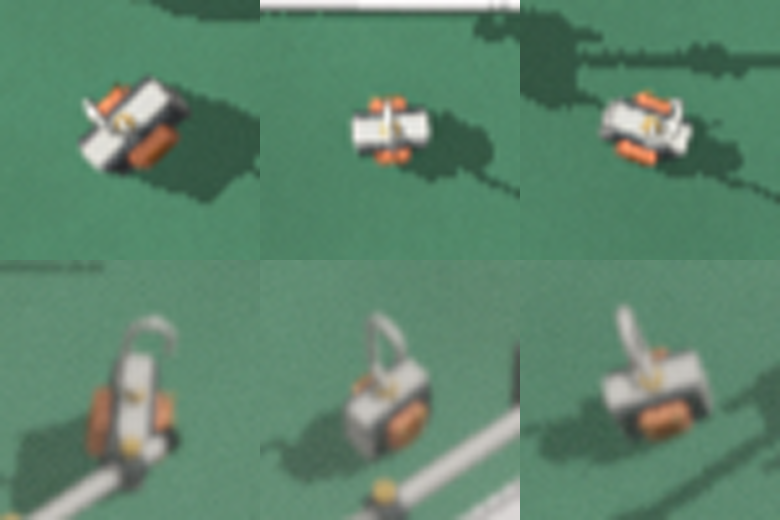

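View pics/z1.png

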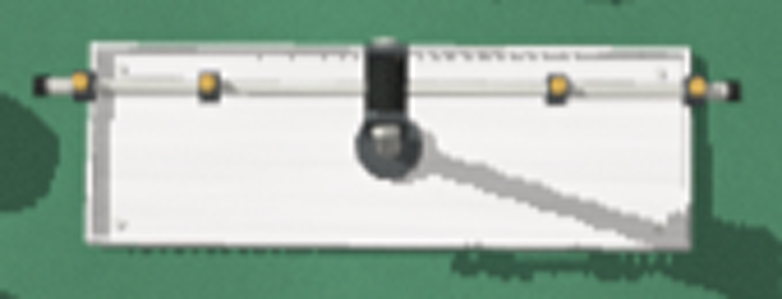

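View pics/z2.png

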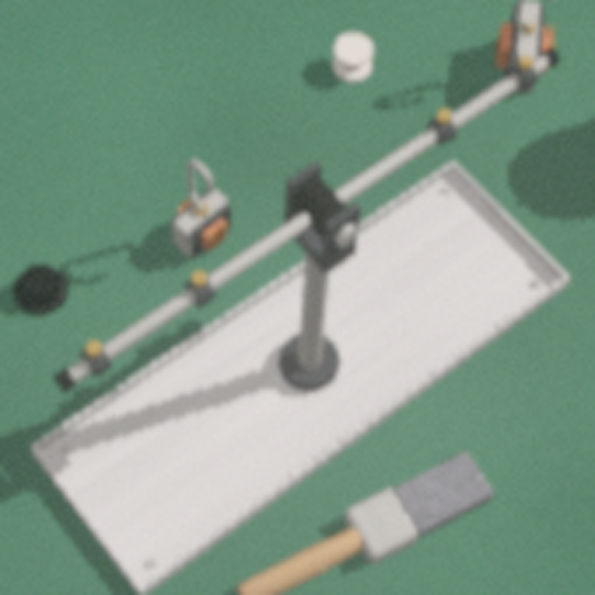

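Run:
```python
from rig import viewer
from h import *
t=viewer.calibration('top');s=viewer.calibration('scene')
Z=lambda x,y:(240+(x+.5)/4.6-.5,155+(y+.5)/4.6-.5)
Sc=lambda x,y:(250+(x+.5)/3.5-.5,140+(y+.5)/3.5-.5)
for n,p in dict(Lend=(36,84),Rend=(742,91),L2=(120,84.5),L3=(330,86),R3=(480,90),R2=(640,91)).items(): print(n,onz(t,Z(*p),.235).round(4))
for n,a,b in[('LO',(81,83),(525,63)),('LI',(209,83),(444,117)),('RI',(559,86),(199,280)),('RO',(697,87),(94,348)),('Lend',(40,85),(548,58)),('Rend',(736,90),(66,379))]: 
    X,e=tri(t,Z(*a),s,Sc(*b)); print(n,X.round(4),np.round(e,4))
for n,p in dict(tl=(92,42),tr=(690,46),br=(690,244),bl=(86,242)).items(): print(n,onz(t,Z(*p),.014).round(4))
# choke hook top centres
for n,a,b in[('big',(219,222),(400,147)),('mid',(322,232),(308,200)),('right',(424,227),(212,272))]:
    print(n,onz(t,a,.04).round(3),onz(s,b,.04).round(3))
```

```text
Lend [0.6136 0.1837 0.235 ]
Rend [ 0.6107 -0.2311  0.235 ]
L2 [0.6135 0.134  0.235 ]
L3 [0.6129 0.0102 0.235 ]
R3 [ 0.6108 -0.0779  0.235 ]
R2 [ 0.6105 -0.1715  0.235 ]
LO [0.6114 0.1543 0.2482] [0.0008 0.0008]
LI [0.6116 0.0797 0.2493] [0.0005 0.0005]
RI [ 0.6106 -0.1237  0.2482] [0.0007 0.0007]
RO [ 0.61   -0.2033  0.2496] [0.0008 0.0008]
Lend [0.612  0.1799 0.234 ] [0.0019 0.0019]
Rend [ 0.6109 -0.2271  0.2376] [0.0001 0.0001]
tl [0.6839 0.1861 0.014 ]
tr [ 0.6821 -0.2334  0.014 ]
br [ 0.5429 -0.2316  0.014 ]
bl [0.5424 0.1871 0.014 ]
big [0.493 0.305 0.04 ] [0.488 0.313 0.04 ]
mid [ 0.463 -0.017  0.04 ] [ 0.468 -0.018  0.04 ]
right [ 0.481 -0.333  0.04 ] [ 0.49  -0.339  0.04 ]
```

>>> {"op": "move_arm", "data": {
  "plan": [
    {"claw": 1,"linear": [3.5,-2.9,1],"yaw": 0},
    {"claw": 1,"linear": [3.5,-2.9,1],"yaw": 0},
    {"claw": 1,"linear": [3.5,-2.9,0],"yaw": 0},
    {"claw": 0.7,"linear": [3.5,-2.9,0],"yaw": 0},
    {"claw": 0.6,"linear": [3.5,-2.9,0],"yaw": 0}
  ]
}}

```text
t: 0.6
tcp_pos: [0.3816, 0.3906, 0.2275]
orientation: [[0.357, 0.934, -0.0], [0.934, -0.357, -0.0], [-0.0, -0.0, -1.0]]
ft_force: [0.5, -0.4, -0.5]
grip_width: 0.693
```

>>> {"op": "move_arm", "data": {
  "plan": [
    {"claw": 0.6,"linear": [3,-2.9,0],"yaw": 0},
    {"claw": 0.6,"linear": [3,-2.9,0],"yaw": 0},
    {"claw": 0.6,"linear": [1,-2,0],"yaw": 0},
    {"claw": 0.6,"linear": [0,0,0],"yaw": 0},
    {"claw": 0.6,"linear": [0,0,0],"yaw": 0}
  ]
}}

```text
t: 1.1
tcp_pos: [0.4504, 0.3138, 0.2274]
orientation: [[0.359, 0.933, -0.001], [0.933, -0.359, 0.0], [-0.0, -0.001, -1.0]]
ft_force: [-0.2, 0.5, 0.3]
grip_width: 0.6
```

```bash
cat > w.py <<'E'
import sys
from rig import env,viewer
from h import *
import pickle
n=sys.argv[1]
s=env.sense();c=viewer.calibration('wrist');im=viewer.capture('wrist')
pickle.dump(c,open(f'pics/{n}.pkl','wb'));cv2.imwrite(f'pics/{n}.png',im)
print(s['t'],s['tcp_pos'].round(4),s['orientation'].round(3)[:,0],s['grip_width'],s['ft_force'].round(2))
E
python3 w.py wbig
```

```text
1.1 [0.4504 0.3138 0.2274] [ 0.359  0.933 -0.   ] 0.5995767384282832 [-0.19  0.48  0.34]
```

View pics/wbig.png

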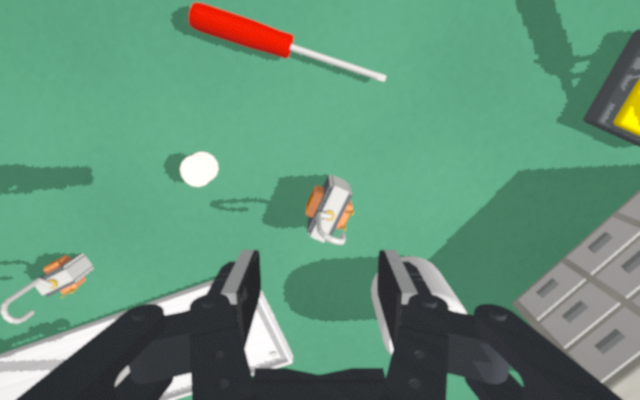

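Run:
```python
import cv2,numpy as np
t=cv2.imread('pics/wbig.png')
a=cv2.resize(t[165:255,285:375],None,fx=6,fy=6,interpolation=cv2.INTER_CUBIC)
b=cv2.resize(t[240:330,0:40*2+20],None,fx=6,fy=6,interpolation=cv2.INTER_CUBIC)[:,:]
cv2.imwrite('pics/z3.png',cv2.resize(np.hstack([a,b]),(798,378)))
cv2.imwrite('pics/z3a.png',a)
```

```text
(no output)
```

View pics/z3.png

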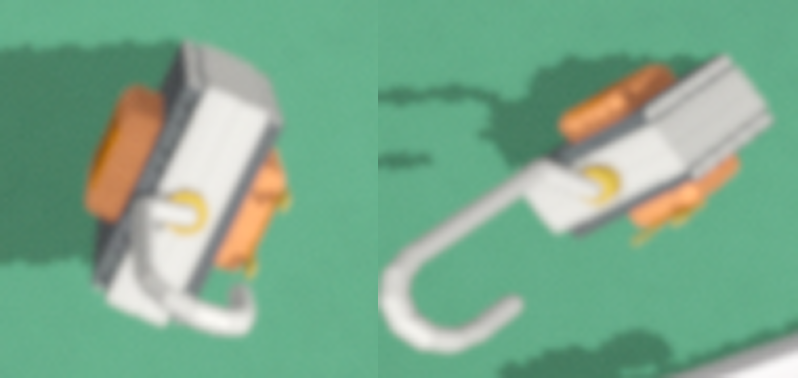

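View pics/z3a.png

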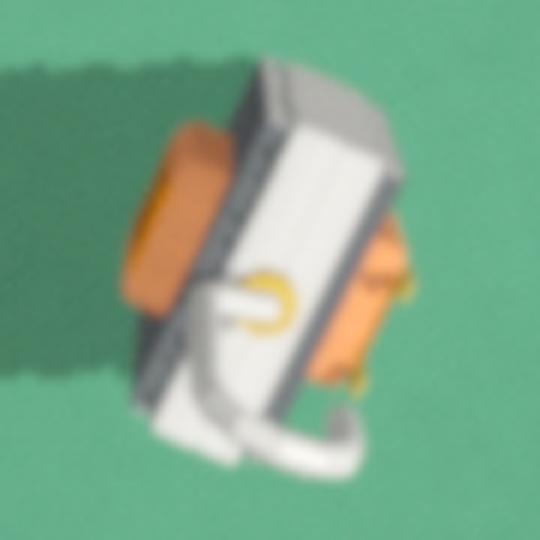

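Run:
```python
from h import *
import pickle
c=pickle.load(open('pics/wbig.pkl','rb'))
A=lambda u,v:onz(c,(285+(u+.5)/6-.5,165+(v+.5)/6-.5),.048)
P={k:A(*p)[:2] for k,p in dict(o=(268,303),f1=(285,125),f2=(390,175),n1=(155,430),n2=(240,465)).items()}
for k in P: print(k,P[k].round(4))
m=(P['f1']+P['f2'])/2-(P['n1']+P['n2'])/2; print('len',np.linalg.norm(m),'long dir yaw',np.arctan2(m[1],m[0]), 'ctr',sum(P[k] for k in list(P)[1:])/4)
B=lambda u,v,z=.035:onz(c,((u-378)/4.2-.4,240+v/4.2-.4),z)
Q={k:B(*p)[:2] for k,p in dict(o=(602,184),f1=(645,108),f2=(690,168),n1=(527,185),n2=(562,235)).items()}
for k in Q: print(k,Q[k].round(4))
m=(Q['f1']+Q['f2'])/2-(Q['n1']+Q['n2'])/2; print(np.linalg.norm(m),np.arctan2(m[1],m[0]),sum(Q[k] for k in list(Q)[1:])/4)
print('tip end',B(520,300,.08), 'top', B(420,330,.10))
print('big tip end',A(345,415)) 
print(onz(c,(285+345/6,165+415/6),.093),'top mid',onz(c,(285+290/6,165+455/6),.115))
```

```text
o [0.4993 0.3087]
f1 [0.4707 0.3225]
f2 [0.4853 0.336 ]
n1 [0.5144 0.2819]
n2 [0.5259 0.2935]
len 0.059199090146185934 long dir yaw 2.363421804904433 ctr [0.49906601 0.3084554 ]
o [ 0.4679 -0.0187]
f1 [0.4524 0.0054]
f2 [0.4723 0.0069]
n1 [ 0.4608 -0.0385]
n2 [ 0.4775 -0.0383]
0.04506069428319699 1.7224097194407906 [ 0.46573999 -0.01614213]
tip end [ 0.47747539 -0.01112646  0.08      ] top [ 0.46996263 -0.01569898  0.1       ]
big tip end [0.52365214 0.31401693 0.048     ]
[0.50585354 0.31782949 0.093     ] top mid [0.49981393 0.31018241 0.115     ]
```

Both of these tips face the bar side: the big choke at (0.499,0.309) with x-yaw about 0.79, the middle one with yaw about 0.1. Next I'll look at the right one.

>>> {"op": "move_arm", "data": {
  "plan": [
    {"claw": 0.6,"linear": [0,-4.5,0],"yaw": -0.1},
    {"claw": 0.6,"linear": [0,-4.5,0],"yaw": -0.1},
    {"claw": 0.6,"linear": [0,-4.5,0],"yaw": -0.1},
    {"claw": 0.6,"linear": [0,-4.5,0],"yaw": -0.1},
    {"claw": 0.6,"linear": [0,-4.5,0],"yaw": -0.1}
  ]
}}

```text
t: 1.65
tcp_pos: [0.45, 0.0889, 0.228]
orientation: [[0.762, 0.647, 0.001], [0.647, -0.762, 0.0], [0.001, 0.0, -1.0]]
ft_force: [0.8, 0.8, -0.4]
grip_width: 0.602
```

>>> {"op": "move_arm", "data": {
  "plan": [
    {"claw": 0.6,"linear": [0,-4.5,0],"yaw": -0.1},
    {"claw": 0.6,"linear": [0,-4.5,0],"yaw": -0.1},
    {"claw": 0.6,"linear": [0,-4.5,0],"yaw": -0.1},
    {"claw": 0.6,"linear": [0,-4.5,0],"yaw": -0.1},
    {"claw": 0.6,"linear": [0,-4.5,0],"yaw": -0.1}
  ]
}}

```text
t: 2.15
tcp_pos: [0.4508, -0.1363, 0.228]
orientation: [[0.979, 0.202, 0.001], [0.202, -0.979, 0.0], [0.001, -0.0, -1.0]]
ft_force: [1.2, 0.2, -0.8]
grip_width: 0.601
```

>>> {"op": "move_arm", "data": {
  "plan": [
    {"claw": 0.6,"linear": [0,-4.5,0],"yaw": -0.1},
    {"claw": 0.6,"linear": [0,-4.5,0],"yaw": -0.1},
    {"claw": 0.6,"linear": [0,-3,0],"yaw": -0.1},
    {"claw": 0.6,"linear": [0,0,0],"yaw": -0.1},
    {"claw": 0.6,"linear": [0,0,0],"yaw": 0}
  ]
}}

```text
t: 2.65
tcp_pos: [0.4511, -0.2556, 0.2275]
orientation: [[0.981, -0.193, -0.0], [-0.193, -0.981, 0.001], [-0.0, -0.001, -1.0]]
ft_force: [1.0, 0.1, 0.6]
grip_width: 0.603
```

```bash
python3 w.py wr
```

```text
2.65 [ 0.4511 -0.2556  0.2275] [ 0.981 -0.193 -0.   ] 0.6027977269210216 [0.96 0.14 0.6 ]
```

View pics/wr.png

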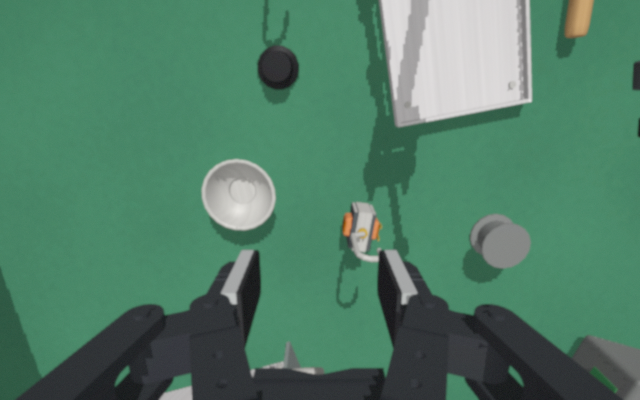

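Run:
```python
import cv2
t=cv2.imread('pics/wr.png')
cv2.imwrite('pics/z4.png',cv2.resize(t[195:275,325:405],None,fx=7,fy=7,interpolation=cv2.INTER_CUBIC))
```

```text
(no output)
```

View pics/z4.png

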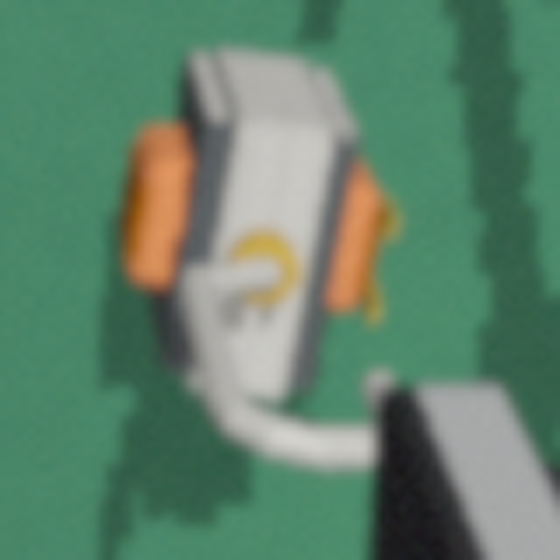

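Run:
```python
from h import *
import pickle
c=pickle.load(open('pics/wr.pkl','rb'))
A=lambda u,v,z:onz(c,(325+(u+.5)/7-.5,195+(v+.5)/7-.5),z)
P={k:A(*p,.035)[:2] for k,p in dict(o=(265,270),f1=(228,127),f2=(338,135),n2=(298,395),n1=(200,370)).items()}
for k in P: print(k,P[k].round(4))
for a,b in(('f1','n1'),('f2','n2')):
    m=P[a]-P[b];print(np.linalg.norm(m),np.arctan2(m[1],m[0])-np.pi/2)
print('tip',A(380,385,.08),'stem top',A(215,395,.09))
# shadows/coil: coil centres
print(A(163,208,.0175),A(358,235,.0175))
```

```text
o [ 0.485  -0.3345]
f1 [ 0.4831 -0.3102]
f2 [ 0.4995 -0.3147]
n2 [ 0.4868 -0.3565]
n1 [ 0.4723 -0.3493]
0.04061271892170228 -0.27145802863415547
0.04373501016337911 -0.2948753302461282
tip [ 0.49554506 -0.33540801  0.08      ] stem top [ 0.47266455 -0.32769074  0.09      ]
[ 0.47139631 -0.32805472  0.0175    ] [ 0.50175513 -0.33881219  0.0175    ]
```

>>> {"op": "move_arm", "data": {
  "plan": [
    {"claw": 0.6,"linear": [1.7,-3.9,0],"yaw": -0.1},
    {"claw": 0.6,"linear": [1.7,-3.9,-1],"yaw": 0},
    {"claw": 0.6,"linear": [0,0,-4.5],"yaw": 0},
    {"claw": 0.6,"linear": [0,0,-4.5],"yaw": 0},
    {"claw": 0.6,"linear": [0,0,0],"yaw": 0}
  ]
}}

```text
t: 3.2
tcp_pos: [0.48, -0.328, 0.1205]
orientation: [[0.958, -0.287, -0.012], [-0.287, -0.958, 0.011], [-0.014, -0.007, -1.0]]
ft_force: [-1.8, 1.1, -0.3]
grip_width: 0.602
```

```bash
python3 w.py wr2
```

```text
3.2 [ 0.48   -0.328   0.1205] [ 0.958 -0.287 -0.014] 0.6020521452566916 [-1.78  1.12 -0.31]
```

View pics/wr2.png

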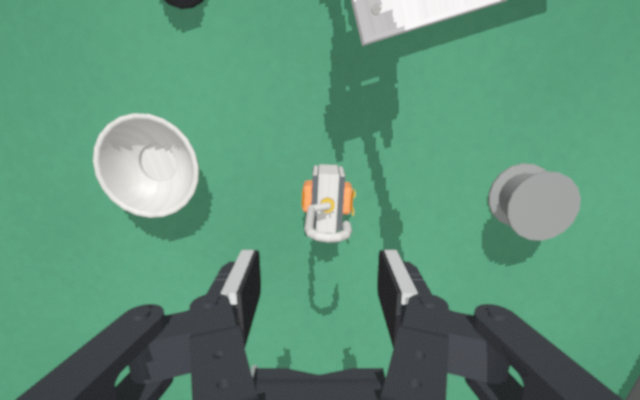

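Run:
```python
import cv2
t=cv2.imread('pics/wr2.png')
cv2.imwrite('pics/z5.png',cv2.resize(t[155:255,280:380],None,fx=6,fy=6,interpolation=cv2.INTER_CUBIC))
from rig import env;print(env.sense()['tcp_pos'])
```

```text
[ 0.48209832 -0.32993231  0.12468669]
```

View pics/z5.png

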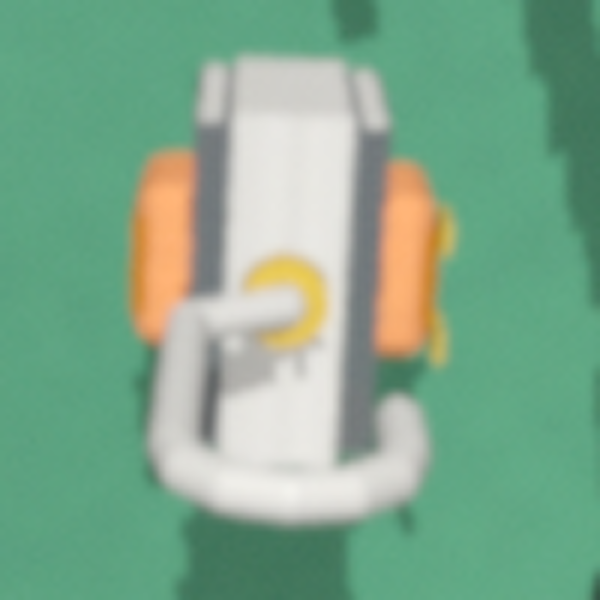

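```bash
cat > g.py <<'E'
from h import *
import pickle
def go(n,x0,y0,k,pts):
    c=pickle.load(open(f'pics/{n}.pkl','rb')); r=[]
    for u,v,z in pts:
        p=onz(c,(x0+(u+.5)/k-.5,y0+(v+.5)/k-.5),z); r.append(p); print((u,v,z),p.round(4))
    return r
E
python3 - <<'E'
from g import *
r=go('wr2',280,155,6,[(152,435,.093),(430,435,.093),(290,495,.1015),(300,302,.035),(232,115,.035),(357,115,.035),(220,460,.035),(335,460,.035)])
d=r[1]-r[0];print(np.linalg.norm(d),np.arctan2(d[1],d[0]),(r[0]+r[1])/2)
for a,b in((4,6),(5,7)):
  m=r[a]-r[b];print(np.arctan2(m[1],m[0])-np.pi/2)
E
```

```text
(152, 435, 0.093) [ 0.4722 -0.3256  0.093 ]
(430, 435, 0.093) [ 0.4983 -0.3333  0.093 ]
(290, 495, 0.1015) [ 0.4843 -0.3321  0.1015]
(300, 302, 0.035) [ 0.4858 -0.3341  0.035 ]
(232, 115, 0.035) [ 0.4845 -0.309   0.035 ]
(357, 115, 0.035) [ 0.499  -0.3133  0.035 ]
(220, 460, 0.035) [ 0.4702 -0.3515  0.035 ]
(335, 460, 0.035) [ 0.4842 -0.3556  0.035 ]
0.027171125273475438 -0.2857161391247542 [ 0.48525028 -0.32943561  0.093     ]
-0.3250949187147165
-0.3368698917058506
```

>>> {"op": "move_arm", "data": {
  "plan": [
    {"claw": 0.6,"linear": [0,0,-1.5],"yaw": 0},
    {"claw": 0.6,"linear": [0,0.1,-1.5],"yaw": -0.02},
    {"claw": 0.6,"linear": [0,0,-1.2],"yaw": 0},
    {"claw": 0.6,"linear": [0,0,-0.7],"yaw": 0},
    {"claw": 0.6,"linear": [0,0,0],"yaw": 0}
  ]
}}

```text
t: 3.75
tcp_pos: [0.485, -0.3328, 0.0793]
orientation: [[0.951, -0.309, 0.0], [-0.309, -0.951, -0.0], [0.0, 0.0, -1.0]]
ft_force: [0.3, -0.2, -0.9]
grip_width: 0.599
```

>>> {"op": "move_arm", "data": {
  "plan": [
    {"claw": 0.4,"linear": [0,0,0],"yaw": 0},
    {"claw": 0.3,"linear": [0,0,0],"yaw": 0},
    {"claw": 0.1,"linear": [0,0,0],"yaw": 0},
    {"claw": 0.1,"linear": [0,0,0],"yaw": 0},
    {"claw": 0.1,"linear": [0,0,0],"yaw": 0}
  ]
}}

```text
t: 4.25
tcp_pos: [0.4849, -0.3333, 0.0793]
orientation: [[0.951, -0.31, 0.001], [-0.31, -0.951, -0.001], [0.001, 0.0, -1.0]]
ft_force: [-0.5, 0.7, 2.5]
grip_width: 0.099
```

```bash
python3 w.py wr3
```

```text
4.25 [ 0.4849 -0.3333  0.0793] [ 0.951 -0.31   0.001] 0.09942326261120785 [-0.45  0.7   2.45]
```

View pics/wr3.png

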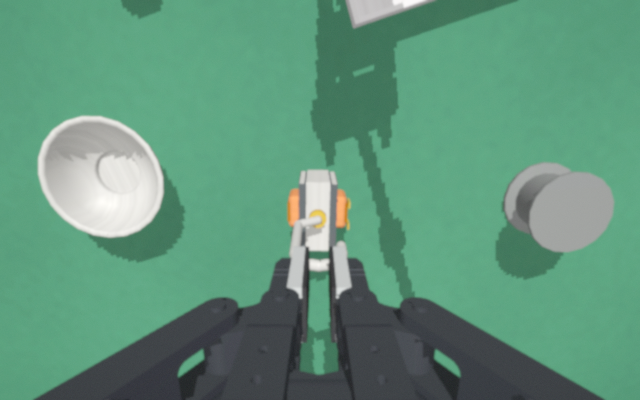

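Run:
```python
import cv2
t=cv2.imread('pics/wr3.png')
cv2.imwrite('pics/z6.png',cv2.resize(t[160:300,250:390],None,fx=4.2,fy=4.2,interpolation=cv2.INTER_CUBIC))
```

```text
(no output)
```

View pics/z6.png

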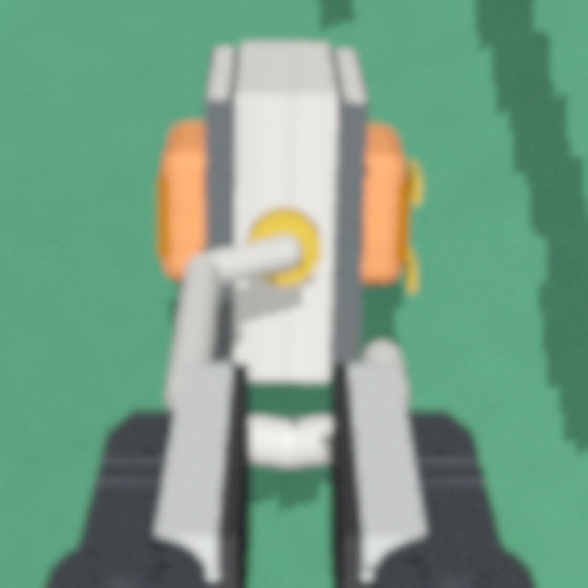

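Run:
```python
from h import *
import pickle
from rig import env
s=env.sense();R=s['orientation'];T=s['tcp_pos']
c=pickle.load(open('pics/wr3.pkl','rb'))
print(np.array(c['xyz']),s['t'])
for l in [(0,0,0),(0,0,-.019),(.004,.011,0),(.004,-.011,0),(-.004,-.011,0),(.014,0,0),(0,0,-.025)]:
    p=proj(c,T+R@np.array(l))[0]; print(l,p.round(1),((p-[250,160])*4.2).round())
```

```text
[ 0.50813714 -0.26179414  0.24613629] 4.3
(0, 0, 0) [318.  246.4] [286. 363.]
(0, 0, -0.019) [318.  263.4] [285. 434.]
(0.004, 0.011, 0) [325.7 265.8] [318. 444.]
(0.004, -0.011, 0) [325.9 226.3] [319. 278.]
(-0.004, -0.011, 0) [310.1 226.3] [252. 278.]
(0.014, 0, 0) [345.3 246.4] [400. 363.]
(0, 0, -0.025) [318.  269.6] [285. 460.]
```

Run:
```python
from h import *
import pickle
from rig import env,viewer
s=env.sense();R=s['orientation'];T=s['tcp_pos']
c=pickle.load(open('pics/wr3.pkl','rb'))
def loc(u,v,y):
    d=R.T@ray(c,(250+u/4.2,160+v/4.2)); o=R.T@(np.array(c['xyz'])-T); return (o+d*(y-o[1])/d[1]).round(4)
for y in(-.011,0):
  for p in [(190,365),(245,365),(345,365),(400,362),(160,540),(215,550)]: print(y,p,loc(*p,y))
im=viewer.capture('scene');c2=viewer.calibration('scene');p=proj(c2,T)[0];print(p)
x,y=int(p[0]),int(p[1]);cv2.imwrite('pics/z7.png',cv2.resize(im[y-60:y+40,x-50:x+50],None,fx=6,fy=6,interpolation=cv2.INTER_CUBIC))
for l in [(0,0,0),(0,-.011,0),(0,.011,0),(0,0,-.025)]:print((proj(c2,T+R@np.array(l))[0]-[x-50,y-60])*6)
```

```text
-0.011 (190, 365) [-0.0099 -0.011  -0.025 ]
-0.011 (245, 365) [-0.0042 -0.011  -0.025 ]
-0.011 (345, 365) [ 0.0062 -0.011  -0.025 ]
-0.011 (400, 362) [ 0.0119 -0.011  -0.0242]
-0.011 (160, 540) [-0.0102 -0.011  -0.0594]
-0.011 (215, 550) [-0.0057 -0.011  -0.0609]
0 (190, 365) [-0.0116  0.     -0.0006]
0 (245, 365) [-0.0049  0.     -0.0006]
0 (345, 365) [ 0.0072  0.     -0.0006]
0 (400, 362) [0.014  0.     0.0002]
0 (160, 540) [-0.012  0.    -0.041]
0 (215, 550) [-0.0066  0.     -0.0428]
[209.71257125 263.01455916]
[304.27542751 360.08735496]
[330.6185481  351.74635104]
[277.8343714 368.459478 ]
[291.81799117 334.99064482]
```

View pics/z7.png

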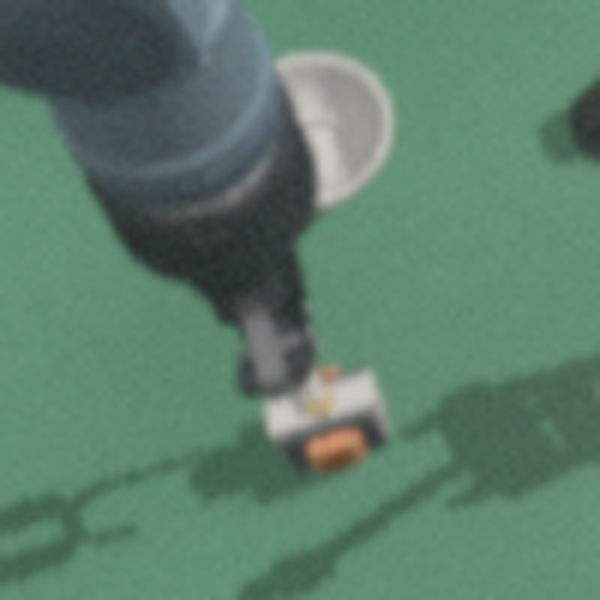

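The fingers closed to exactly 0.10 without meeting the hook, and the ray to the fingertips puts them about 25 mm above the nominal TCP, so they shut just over the hook's top. I'll reopen, go lower and try again.

>>> {"op": "move_arm", "data": {
  "plan": [
    {"claw": 0.6,"linear": [0,0,0.5],"yaw": 0},
    {"claw": 0.6,"linear": [0,0,0],"yaw": 0},
    {"claw": 0.6,"linear": [0,0,0],"yaw": 0},
    {"claw": 0.6,"linear": [0,0,-1],"yaw": 0},
    {"claw": 0.6,"linear": [0,0,-0.8],"yaw": 0}
  ]
}}

```text
t: 4.85
tcp_pos: [0.4845, -0.3328, 0.0648]
orientation: [[0.951, -0.31, -0.0], [-0.31, -0.951, 0.0], [-0.0, -0.0, -1.0]]
ft_force: [0.2, -0.0, -1.1]
grip_width: 0.599
```

```bash
python3 w.py wr4
python3 - <<'E'
import cv2
t=cv2.imread('pics/wr4.png')
cv2.imwrite('pics/z8.png',cv2.resize(t[140:340,180:460],None,fx=2.8,fy=2.8,interpolation=cv2.INTER_CUBIC))
E
```

```text
4.85 [ 0.4845 -0.3328  0.0648] [ 0.951 -0.31  -0.   ] 0.5986667637406743 [ 0.22 -0.02 -1.13]
```

View pics/z8.png

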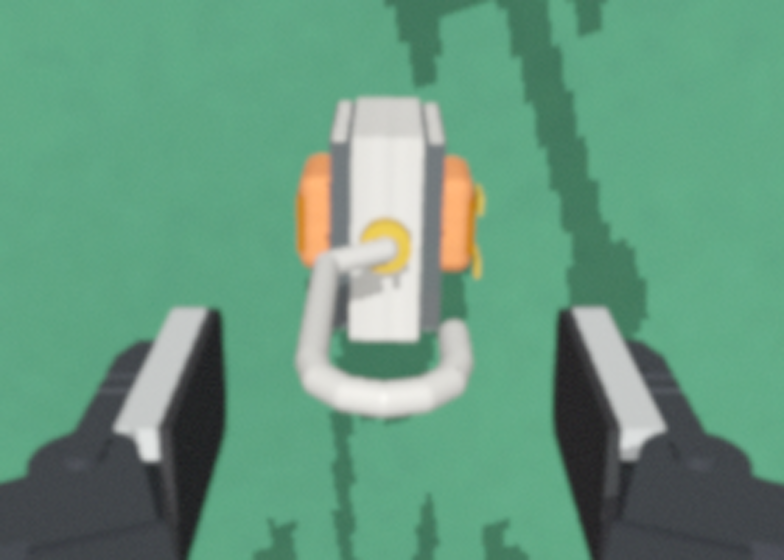

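>>> {"op": "move_arm", "data": {
  "plan": [
    {"claw": 0.6,"linear": [0,0,-0.6],"yaw": 0},
    {"claw": 0.5,"linear": [0,0,-0.5],"yaw": 0},
    {"claw": 0.4,"linear": [0,0,0],"yaw": 0},
    {"claw": 0.2,"linear": [0,0,0],"yaw": 0},
    {"claw": 0.1,"linear": [0,0,0],"yaw": 0}
  ]
}}

```text
t: 5.4
tcp_pos: [0.4846, -0.3329, 0.0548]
orientation: [[0.951, -0.31, -0.0], [-0.31, -0.951, 0.0], [-0.0, -0.0, -1.0]]
ft_force: [0.3, -0.0, -2.5]
grip_width: 0.284
```

```bash
python3 w.py wr5
python3 - <<'E'
import cv2
t=cv2.imread('pics/wr5.png')
cv2.imwrite('pics/z9.png',cv2.resize(t[140:340,180:460],None,fx=2.8,fy=2.8,interpolation=cv2.INTER_CUBIC))
E
```

```text
5.4 [ 0.4846 -0.3329  0.0548] [ 0.951 -0.31  -0.   ] 0.28438424693723285 [ 0.31 -0.01 -2.49]
```

View pics/z9.png

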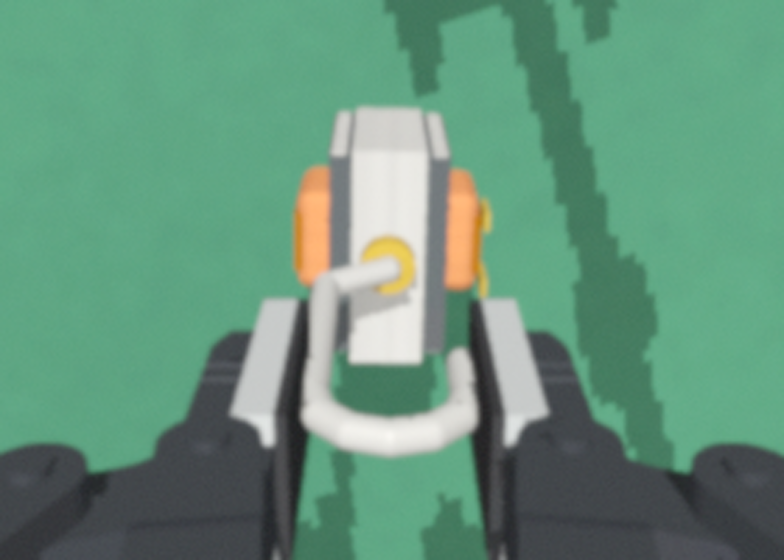

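>>> {"op": "move_arm", "data": {
  "plan": [
    {"claw": 0.1,"linear": [0,0,0],"yaw": 0},
    {"claw": 0.1,"linear": [0,0,0.5],"yaw": 0},
    {"claw": 0.1,"linear": [0,0,1.5],"yaw": 0},
    {"claw": 0.1,"linear": [0,0,2],"yaw": 0},
    {"claw": 0.1,"linear": [0,0,2],"yaw": 0}
  ]
}}

```text
t: 5.95
tcp_pos: [0.4844, -0.3328, 0.1155]
orientation: [[0.951, -0.31, -0.0], [-0.31, -0.951, 0.0], [-0.001, -0.0, -1.0]]
ft_force: [0.8, 0.0, -2.9]
grip_width: 0.29
```

>>> {"op": "move_arm", "data": {
  "plan": [
    {"claw": 0.1,"linear": [0.8,1.5,2.5],"yaw": 0.06},
    {"claw": 0.1,"linear": [1.6,3,2.8],"yaw": 0.1},
    {"claw": 0.1,"linear": [2,3.5,2.8],"yaw": 0.1},
    {"claw": 0.1,"linear": [1.6,3,2],"yaw": 0.05},
    {"claw": 0.1,"linear": [1,2,1],"yaw": 0}
  ]
}}

```text
t: 6.45
tcp_pos: [0.5566, -0.2012, 0.2288]
orientation: [[1.0, -0.002, 0.004], [-0.002, -1.0, -0.001], [0.004, 0.001, -1.0]]
ft_force: [0.2, -0.8, -3.2]
grip_width: 0.286
```

>>> {"op": "move_arm", "data": {
  "plan": [
    {"claw": 0.1,"linear": [0.5,1,0],"yaw": 0},
    {"claw": 0.1,"linear": [0,0.9,0],"yaw": 0},
    {"claw": 0.1,"linear": [0,0,0],"yaw": 0},
    {"claw": 0.1,"linear": [0,0,0],"yaw": 0},
    {"claw": 0.1,"linear": [0,0,0],"yaw": 0}
  ]
}}

```text
t: 6.95
tcp_pos: [0.5588, -0.1849, 0.2251]
orientation: [[1.0, -0.007, -0.001], [-0.007, -1.0, 0.0], [-0.001, -0.0, -1.0]]
ft_force: [-0.2, -0.8, -2.2]
grip_width: 0.291
```

```bash
python3 w.py wr6
python3 - <<'E'
from rig import viewer
from h import *
cv2.imwrite('pics/s6.png',cv2.resize(viewer.capture('scene')[170:310,200:380],None,fx=4,fy=4,interpolation=cv2.INTER_CUBIC))
E
```

```text
6.95 [ 0.5588 -0.1849  0.2251] [ 1.    -0.007 -0.001] 0.2909114616583891 [-0.16 -0.75 -2.25]
```

View pics/wr6.png

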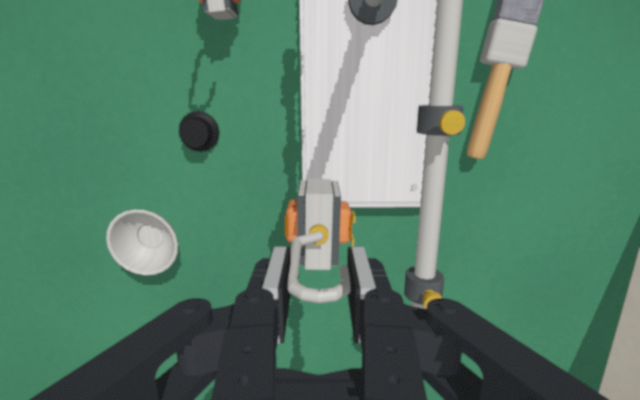

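View pics/s6.png

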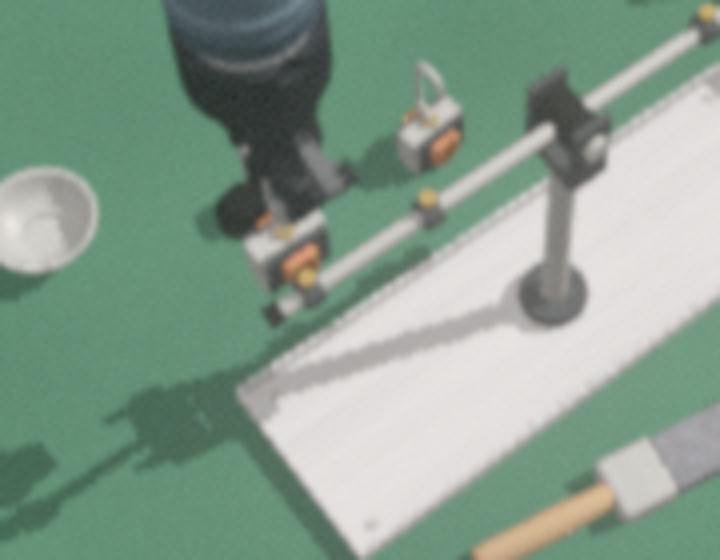

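Run:
```python
import cv2
t=cv2.imread('pics/wr6.png')
cv2.imwrite('pics/z10.png',cv2.resize(t[90:320,280:480],None,fx=3.4,fy=2.6,interpolation=cv2.INTER_CUBIC))
cv2.imwrite('pics/z11.png',cv2.resize(t[240:320,380:480],None,fx=7,fy=7,interpolation=cv2.INTER_CUBIC))
```

```text
(no output)
```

View pics/z11.png

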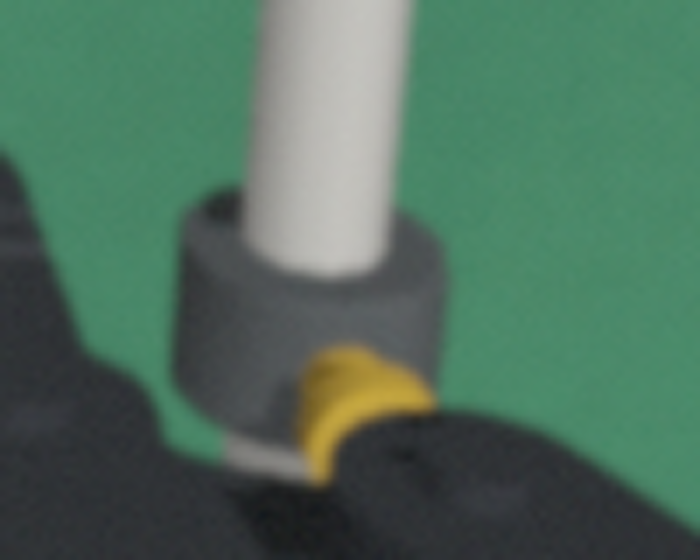

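Run:
```python
from g import *
go('wr6',380,240,7,[(247,238,.236),(387,252,.236),(315,274,.240),(265,20,.236),(408,20,.236),(345,355,.2545)])
go('wr6',0,0,1,[(427,105,.240),(437,136,.240)])
```

```text
(247, 238, 0.236) [ 0.6069 -0.1949  0.236 ]
(387, 252, 0.236) [ 0.6168 -0.1961  0.236 ]
(315, 274, 0.24) [ 0.6105 -0.1956  0.24  ]
(265, 20, 0.236) [ 0.6069 -0.1784  0.236 ]
(408, 20, 0.236) [ 0.6167 -0.1784  0.236 ]
(345, 355, 0.2545) [ 0.6081 -0.1931  0.2545]
(427, 105, 0.24) [ 0.6051 -0.1147  0.24  ]
(437, 136, 0.24) [ 0.6104 -0.1275  0.24  ]
```

>>> {"op": "move_arm", "data": {
  "plan": [
    {"claw": 0.1,"linear": [0.6,0.4,0],"yaw": 0},
    {"claw": 0.1,"linear": [1.3,0,0],"yaw": 0},
    {"claw": 0.1,"linear": [1.5,0,0],"yaw": 0},
    {"claw": 0.1,"linear": [1.2,0,0],"yaw": 0},
    {"claw": 0.1,"linear": [0.6,0,0],"yaw": 0}
  ]
}}

```text
t: 7.55
tcp_pos: [0.6129, -0.1799, 0.2255]
orientation: [[1.0, -0.005, 0.0], [-0.005, -1.0, 0.0], [0.0, -0.0, -1.0]]
ft_force: [-0.2, 0.6, -2.8]
grip_width: 0.293
```

```bash
python3 w.py wr7
python3 - <<'E'
from rig import viewer
from h import *
cv2.imwrite('pics/s7.png',cv2.resize(viewer.capture('scene')[170:310,200:380],None,fx=4,fy=4,interpolation=cv2.INTER_CUBIC))
E
```

```text
7.55 [ 0.6129 -0.1799  0.2255] [ 1.    -0.005  0.   ] 0.2925445951782836 [-0.18  0.59 -2.82]
```

View pics/wr7.png

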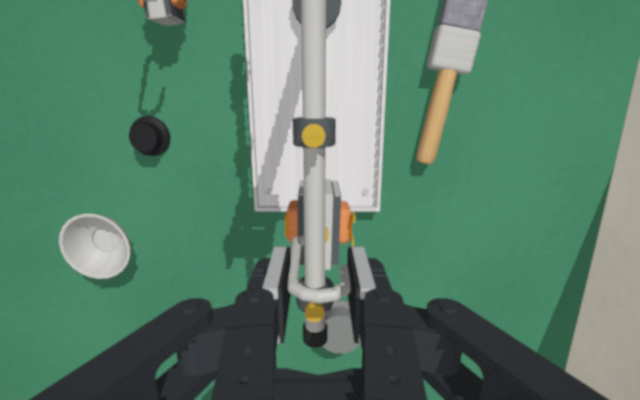

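>>> {"op": "move_arm", "data": {
  "plan": [
    {"claw": 0.1,"linear": [-0.1,0,-0.4],"yaw": 0},
    {"claw": 0.1,"linear": [0,0,-0.8],"yaw": 0},
    {"claw": 0.1,"linear": [0,0,-0.8],"yaw": 0},
    {"claw": 0.1,"linear": [0,0,-0.5],"yaw": 0},
    {"claw": 0.1,"linear": [0,0,-0.2],"yaw": 0}
  ]
}}

```text
t: 8.15
tcp_pos: [0.6098, -0.1797, 0.1976]
orientation: [[1.0, -0.005, -0.002], [-0.005, -1.0, 0.001], [-0.002, -0.001, -1.0]]
ft_force: [-0.3, -0.8, -2.7]
grip_width: 0.29
```

>>> {"op": "move_arm", "data": {
  "plan": [
    {"claw": 0.1,"linear": [0,0,-0.2],"yaw": 0},
    {"claw": 0.1,"linear": [0,0,-0.2],"yaw": 0},
    {"claw": 0.1,"linear": [0,0,-0.2],"yaw": 0},
    {"claw": 0.1,"linear": [0,0,-0.2],"yaw": 0},
    {"claw": 0.1,"linear": [0,0,-0.2],"yaw": 0}
  ]
}}

```text
t: 8.65
tcp_pos: [0.6108, -0.1801, 0.189]
orientation: [[1.0, -0.005, 0.001], [-0.005, -1.0, -0.0], [0.001, 0.0, -1.0]]
ft_force: [-1.0, -0.5, -1.4]
grip_width: 0.291
```

```bash
python3 w.py wr8
python3 - <<'E'
from rig import viewer
from h import *
cv2.imwrite('pics/s8.png',cv2.resize(viewer.capture('scene')[170:310,200:380],None,fx=4,fy=4,interpolation=cv2.INTER_CUBIC))
E
```

```text
8.65 [ 0.6108 -0.1801  0.189 ] [ 1.    -0.005  0.001] 0.2907338573212577 [-1.02 -0.49 -1.38]
```

View pics/wr8.png

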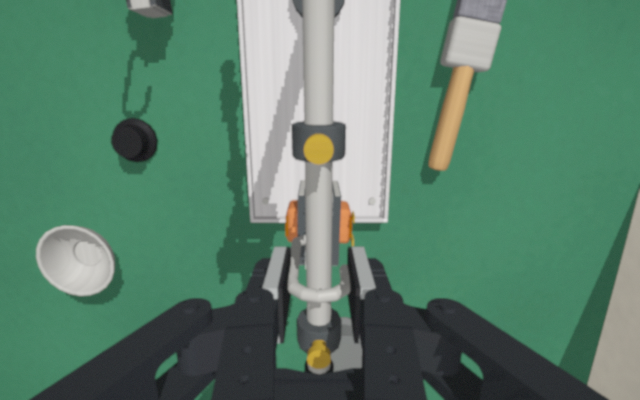

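View pics/s8.png

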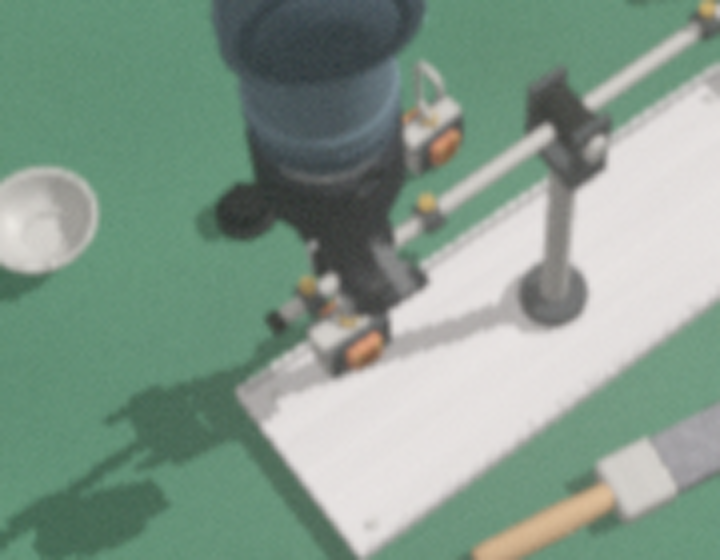

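>>> {"op": "move_arm", "data": {
  "plan": [
    {"claw": 0.1,"linear": [0,0,-0.2],"yaw": 0},
    {"claw": 0.1,"linear": [0,0,-0.2],"yaw": 0},
    {"claw": 0.1,"linear": [0,0,-0.2],"yaw": 0},
    {"claw": 0.1,"linear": [0,0,-0.1],"yaw": 0},
    {"claw": 0.1,"linear": [0,0,0],"yaw": 0}
  ]
}}

```text
t: 9.25
tcp_pos: [0.6108, -0.1799, 0.1818]
orientation: [[1.0, -0.005, 0.0], [-0.005, -1.0, 0.0], [0.0, -0.0, -1.0]]
ft_force: [0.9, -0.2, -0.1]
grip_width: 0.293
```

```bash
python3 w.py wr9
python3 - <<'E'
import cv2
t=cv2.imread('pics/wr9.png')
cv2.imwrite('pics/z12.png',cv2.resize(t[250:350,260:380],None,fx=6,fy=6,interpolation=cv2.INTER_CUBIC))
E
```

```text
9.25 [ 0.6108 -0.1799  0.1818] [ 1.    -0.005  0.   ] 0.2932719142113448 [ 0.92 -0.22 -0.07]
```

View pics/z12.png

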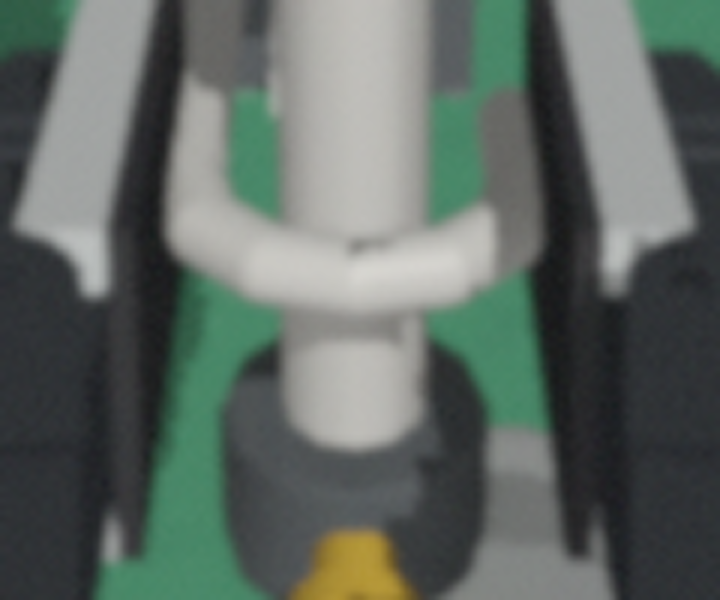

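Run:
```python
from g import *
go('wr9',260,250,6,[(345,308,.2265),(350,447,.2225)])
```

```text
(345, 308, 0.2265) [ 0.6109 -0.1833  0.2265]
(350, 447, 0.2225) [ 0.6112 -0.1969  0.2225]
```

>>> {"op": "move_arm", "data": {
  "plan": [
    {"claw": 0.1,"linear": [0,-0.2,-0.1],"yaw": 0},
    {"claw": 0.1,"linear": [0,-0.3,-0.1],"yaw": 0},
    {"claw": 0.1,"linear": [0,-0.3,-0.1],"yaw": 0},
    {"claw": 0.1,"linear": [0,-0.2,0],"yaw": 0},
    {"claw": 0.1,"linear": [0,-0.1,0],"yaw": 0}
  ]
}}

```text
t: 9.8
tcp_pos: [0.6107, -0.1913, 0.1788]
orientation: [[1.0, -0.005, 0.0], [-0.005, -1.0, 0.0], [0.0, -0.0, -1.0]]
ft_force: [0.2, 0.9, -0.2]
grip_width: 0.289
```

```bash
python3 w.py wr10
python3 - <<'E'
import cv2
t=cv2.imread('pics/wr10.png')
cv2.imwrite('pics/z13.png',cv2.resize(t[250:350,260:380],None,fx=6,fy=6,interpolation=cv2.INTER_CUBIC))
E
```

```text
9.8 [ 0.6107 -0.1913  0.1788] [ 1.    -0.005  0.   ] 0.2888455175148212 [ 0.16  0.95 -0.17]
```

View pics/z13.png

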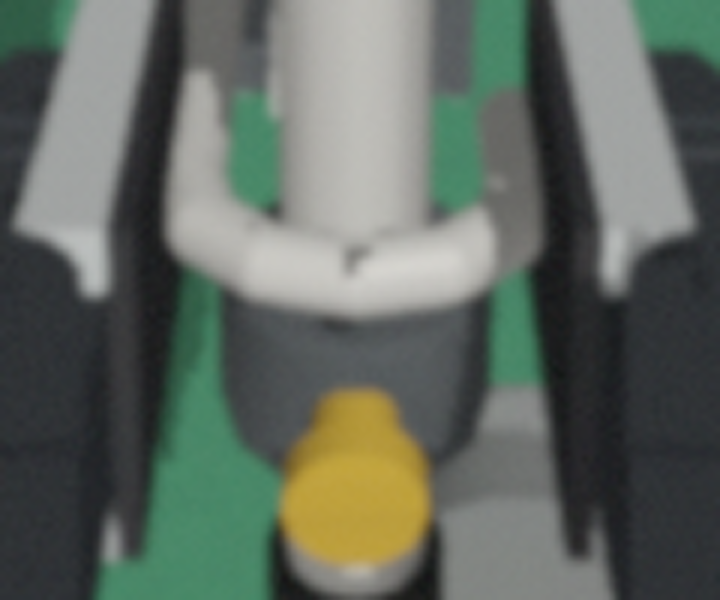

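>>> {"op": "move_arm", "data": {
  "plan": [
    {"claw": 0.1,"linear": [0,-0.05,0],"yaw": 0},
    {"claw": 0.1,"linear": [0,0,0],"yaw": 0},
    {"claw": 0.1,"linear": [0,-0.05,0],"yaw": 0},
    {"claw": 0.1,"linear": [0,0,0],"yaw": 0},
    {"claw": 0.1,"linear": [0,0,0],"yaw": 0}
  ]
}}

```text
t: 10.35
tcp_pos: [0.6107, -0.192, 0.1789]
orientation: [[1.0, -0.005, 0.0], [-0.005, -1.0, -0.0], [0.0, 0.0, -1.0]]
ft_force: [-0.9, 0.6, -0.4]
grip_width: 0.29
```

>>> {"op": "move_arm", "data": {
  "plan": [
    {"claw": 0.1,"linear": [0,-0.05,0],"yaw": 0},
    {"claw": 0.1,"linear": [0,0,0],"yaw": 0},
    {"claw": 0.1,"linear": [0,-0.03,0],"yaw": 0},
    {"claw": 0.1,"linear": [0,0,0],"yaw": 0},
    {"claw": 0.1,"linear": [0,0,0],"yaw": 0}
  ]
}}

```text
t: 10.85
tcp_pos: [0.6107, -0.1926, 0.1788]
orientation: [[1.0, -0.005, 0.0], [-0.005, -1.0, 0.0], [0.0, -0.0, -1.0]]
ft_force: [-1.3, 1.9, -0.5]
grip_width: 0.294
```

>>> {"op": "move_arm", "data": {
  "plan": [
    {"claw": 0.1,"linear": [0,-0.05,0],"yaw": 0},
    {"claw": 0.1,"linear": [0,0,0],"yaw": 0},
    {"claw": 0.1,"linear": [0,0,0],"yaw": 0},
    {"claw": 0.1,"linear": [0,0,0],"yaw": 0},
    {"claw": 0.1,"linear": [0,0,0],"yaw": 0}
  ]
}}

```text
t: 11.35
tcp_pos: [0.6107, -0.1929, 0.1788]
orientation: [[1.0, -0.005, 0.0], [-0.005, -1.0, 0.001], [0.0, -0.001, -1.0]]
ft_force: [-0.5, 4.0, 0.0]
grip_width: 0.288
```

```bash
python3 w.py wr11
python3 - <<'E'
import cv2
t=cv2.imread('pics/wr11.png')
cv2.imwrite('pics/z14.png',cv2.resize(t[250:350,260:380],None,fx=6,fy=6,interpolation=cv2.INTER_CUBIC))
E
```

```text
11.35 [ 0.6107 -0.1929  0.1788] [ 1.    -0.005  0.   ] 0.2878543605742126 [-0.51  4.05  0.02]
```

View pics/z14.png

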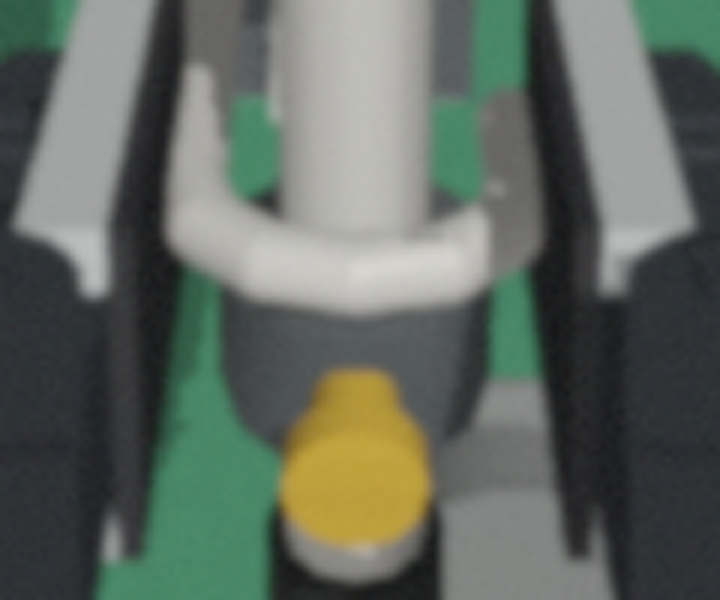

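>>> {"op": "move_arm", "data": {
  "plan": [
    {"claw": 0.1,"linear": [0,0,-0.1],"yaw": 0},
    {"claw": 0.1,"linear": [0,0,0],"yaw": 0},
    {"claw": 0.36,"linear": [0,0,0],"yaw": 0},
    {"claw": 0.45,"linear": [0,0,0],"yaw": 0},
    {"claw": 0.6,"linear": [0,0,0],"yaw": 0}
  ]
}}

```text
t: 11.9
tcp_pos: [0.6108, -0.1943, 0.178]
orientation: [[1.0, -0.006, 0.0], [-0.006, -1.0, -0.002], [0.0, 0.002, -1.0]]
ft_force: [0.3, 0.6, 0.5]
grip_width: 0.587
```

```bash
python3 w.py wr12
python3 - <<'E'
import cv2
t=cv2.imread('pics/wr12.png')
cv2.imwrite('pics/z15.png',cv2.resize(t[250:350,260:380],None,fx=6,fy=6,interpolation=cv2.INTER_CUBIC))
E
```

```text
11.9 [ 0.6108 -0.1943  0.178 ] [ 1.    -0.006  0.   ] 0.5872597843028841 [0.26 0.58 0.5 ]
```

View pics/z15.png

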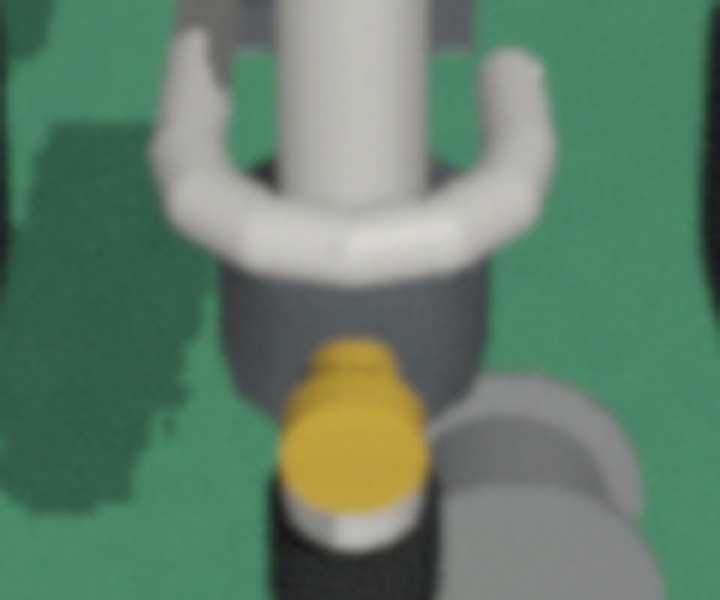

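>>> {"op": "move_arm", "data": {
  "plan": [
    {"claw": 0.6,"linear": [0,0,1],"yaw": 0},
    {"claw": 0.6,"linear": [0,0,2.5],"yaw": 0},
    {"claw": 0.6,"linear": [0,0,3.5],"yaw": 0},
    {"claw": 0.6,"linear": [-1,1,2.5],"yaw": 0},
    {"claw": 0.6,"linear": [-2,4,0],"yaw": 0.08}
  ]
}}

```text
t: 12.45
tcp_pos: [0.5839, -0.1469, 0.2774]
orientation: [[0.997, 0.072, 0.009], [0.072, -0.997, -0.005], [0.009, 0.005, -1.0]]
ft_force: [1.3, 1.3, 0.4]
grip_width: 0.601
```

>>> {"op": "move_arm", "data": {
  "plan": [
    {"claw": 0.6,"linear": [-2,4.4,0],"yaw": 0.08},
    {"claw": 0.6,"linear": [-1,4.6,0],"yaw": 0.08},
    {"claw": 0.6,"linear": [-1,4.6,0],"yaw": 0.08},
    {"claw": 0.6,"linear": [-1,4.6,0],"yaw": 0.08},
    {"claw": 0.6,"linear": [-1,4.6,0],"yaw": 0.08}
  ]
}}

```text
t: 12.95
tcp_pos: [0.5203, 0.0861, 0.274]
orientation: [[0.888, 0.46, 0.002], [0.46, -0.888, -0.0], [0.002, 0.001, -1.0]]
ft_force: [0.5, 0.5, 0.5]
grip_width: 0.599
```

>>> {"op": "move_arm", "data": {
  "plan": [
    {"claw": 0.6,"linear": [-1,4.6,0],"yaw": 0.08},
    {"claw": 0.6,"linear": [-1,4.6,0],"yaw": 0.08},
    {"claw": 0.6,"linear": [0,4.6,0],"yaw": 0.08},
    {"claw": 0.6,"linear": [0,4.5,-1],"yaw": 0.08},
    {"claw": 0.6,"linear": [0,4.1,-2],"yaw": 0.08}
  ]
}}

```text
t: 13.45
tcp_pos: [0.5019, 0.3114, 0.2454]
orientation: [[0.638, 0.77, 0.005], [0.77, -0.638, 0.002], [0.005, 0.003, -1.0]]
ft_force: [1.3, -0.5, 0.2]
grip_width: 0.602
```

```bash
python3 w.py wb1
python3 - <<'E'
from rig import viewer
from h import *
cv2.imwrite('pics/s9.png',cv2.resize(viewer.capture('scene')[130:310,200:430],None,fx=3.3,fy=3.3,interpolation=cv2.INTER_CUBIC))
E
```

```text
13.45 [0.5019 0.3114 0.2454] [0.638 0.77  0.005] 0.6016462222818124 [ 1.34 -0.5   0.23]
```

View pics/wb1.png

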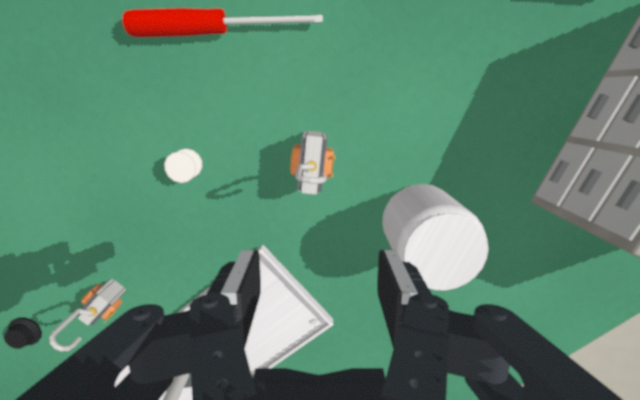

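View pics/s9.png

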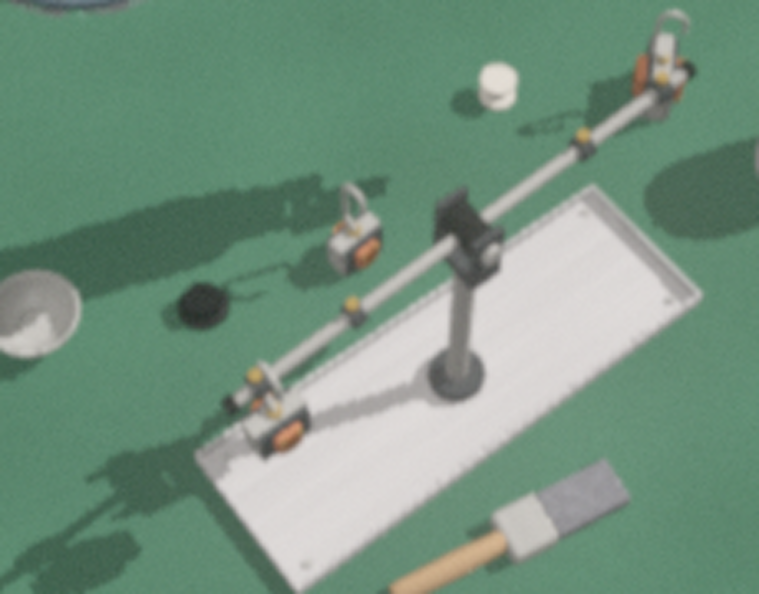

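Run:
```python
from h import *
from rig import viewer
t=viewer.calibration('top');print(onz(t,(203,176),.1))
import pickle
c=pickle.load(open('pics/wb1.pkl','rb'));print(onz(c,(445,246),.1))
t=cv2.imread('pics/wb1.png')
cv2.imwrite('pics/z16.png',cv2.resize(t[120:210,270:360],None,fx=6,fy=6,interpolation=cv2.INTER_CUBIC))
```

```text
[0.62810154 0.34375708 0.1       ]
[0.63309563 0.36408337 0.1       ]
```

View pics/z16.png

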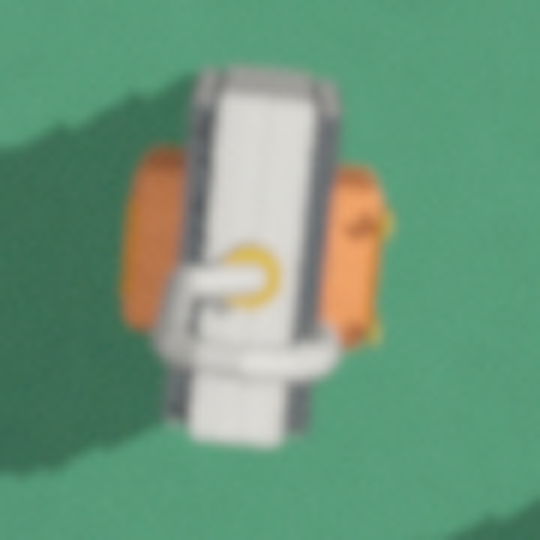

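Run:
```python
from g import *
r=go('wb1',270,120,6,[(218,92,.048),(317,98,.048),(192,440,.048),(283,447,.048),(258,278,.048),(160,340,.106),(340,348,.106),(250,360,.1145)])
for a,b in((0,2),(1,3)):
  m=r[a]-r[b];print(np.linalg.norm(m),np.arctan2(m[1],m[0])-np.pi/2)
d=r[6]-r[5];print(np.linalg.norm(d),np.arctan2(d[1],d[0]),(r[5]+r[6])/2,sum(r[:4])/4)
from rig import env;s=env.sense();print(s['t'],s['tcp_pos'])
```

```text
(218, 92, 0.048) [0.4704 0.3243 0.048 ]
(317, 98, 0.048) [0.4819 0.3366 0.048 ]
(192, 440, 0.048) [0.5143 0.2811 0.048 ]
(283, 447, 0.048) [0.5257 0.2927 0.048 ]
(258, 278, 0.048) [0.4993 0.3089 0.048 ]
(160, 340, 0.106) [0.4886 0.2999 0.106 ]
(340, 348, 0.106) [0.5065 0.3196 0.106 ]
(250, 360, 0.1145) [0.4979 0.3096 0.1145]
0.06158439717802993 0.7937452995210204
0.06193876042722578 0.7844306314567517
0.026594642180202032 0.8324040578989604 [0.49752802 0.30974504 0.106     ] [0.49807009 0.30868632 0.048     ]
13.55 [0.49908983 0.312639   0.2404926 ]
```

>>> {"op": "move_arm", "data": {
  "plan": [
    {"claw": 0.6,"linear": [-0.3,0,-1.5],"yaw": -0.08},
    {"claw": 0.6,"linear": [0,0,-3.5],"yaw": 0},
    {"claw": 0.6,"linear": [0,0,-4],"yaw": 0},
    {"claw": 0.6,"linear": [0,0,-3],"yaw": 0},
    {"claw": 0.6,"linear": [0,0,-1.5],"yaw": 0}
  ]
}}

```text
t: 14.05
tcp_pos: [0.4963, 0.307, 0.1056]
orientation: [[0.701, 0.713, -0.003], [0.713, -0.701, -0.002], [-0.004, -0.001, -1.0]]
ft_force: [-1.4, 0.4, 0.8]
grip_width: 0.597
```

```bash
python3 w.py wb2
python3 - <<'E'
import cv2
t=cv2.imread('pics/wb2.png')
cv2.imwrite('pics/z17.png',cv2.resize(t[100:320,180:460],None,fx=2.7,fy=2.7,interpolation=cv2.INTER_CUBIC))
E
```

```text
14.05 [0.4963 0.307  0.1056] [ 0.701  0.713 -0.004] 0.5967325955342276 [-1.36  0.43  0.77]
```

View pics/z17.png

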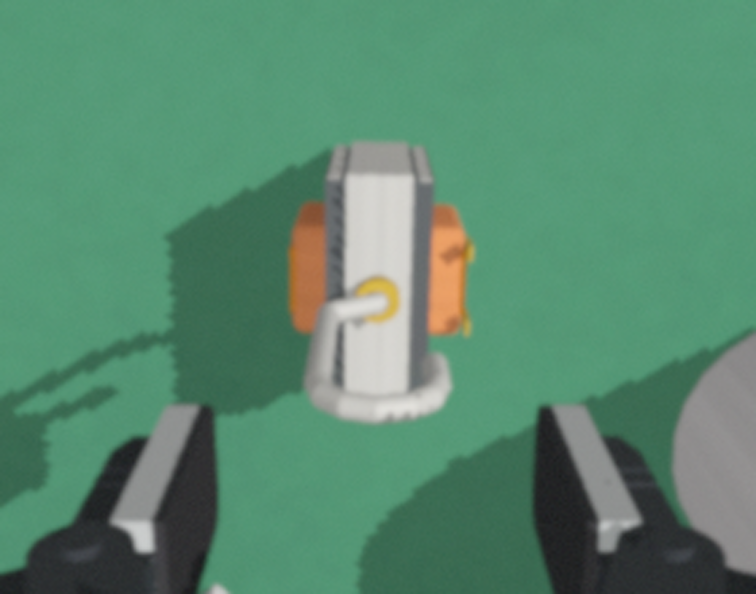

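>>> {"op": "move_arm", "data": {
  "plan": [
    {"claw": 0.6,"linear": [0,0,-1],"yaw": 0},
    {"claw": 0.6,"linear": [0,0,-1.5],"yaw": 0},
    {"claw": 0.6,"linear": [0,0,-1],"yaw": 0},
    {"claw": 0.6,"linear": [0,0,-0.5],"yaw": 0},
    {"claw": 0.5,"linear": [0,0,0],"yaw": 0}
  ]
}}

```text
t: 14.6
tcp_pos: [0.4976, 0.3085, 0.0677]
orientation: [[0.7, 0.714, -0.0], [0.714, -0.7, -0.0], [-0.0, -0.0, -1.0]]
ft_force: [-0.5, 1.2, -0.4]
grip_width: 0.501
```

>>> {"op": "move_arm", "data": {
  "plan": [
    {"claw": 0.4,"linear": [0,0,0],"yaw": 0},
    {"claw": 0.1,"linear": [0,0,0],"yaw": 0},
    {"claw": 0.1,"linear": [0,0,0],"yaw": 0},
    {"claw": 0.1,"linear": [0,0,0],"yaw": 0},
    {"claw": 0.1,"linear": [0,0,0.5],"yaw": 0}
  ]
}}

```text
t: 15.1
tcp_pos: [0.497, 0.3084, 0.0723]
orientation: [[0.7, 0.714, -0.001], [0.714, -0.7, -0.001], [-0.001, -0.001, -1.0]]
ft_force: [-0.9, -0.0, -4.9]
grip_width: 0.286
```

```bash
python3 w.py wb3
python3 - <<'E'
import cv2
t=cv2.imread('pics/wb3.png')
cv2.imwrite('pics/z18.png',cv2.resize(t[100:320,180:460],None,fx=2.7,fy=2.7,interpolation=cv2.INTER_CUBIC))
E
```

```text
15.1 [0.497  0.3084 0.0723] [ 0.7    0.714 -0.001] 0.28623051316235953 [-0.95 -0.02 -4.86]
```

View pics/z18.png

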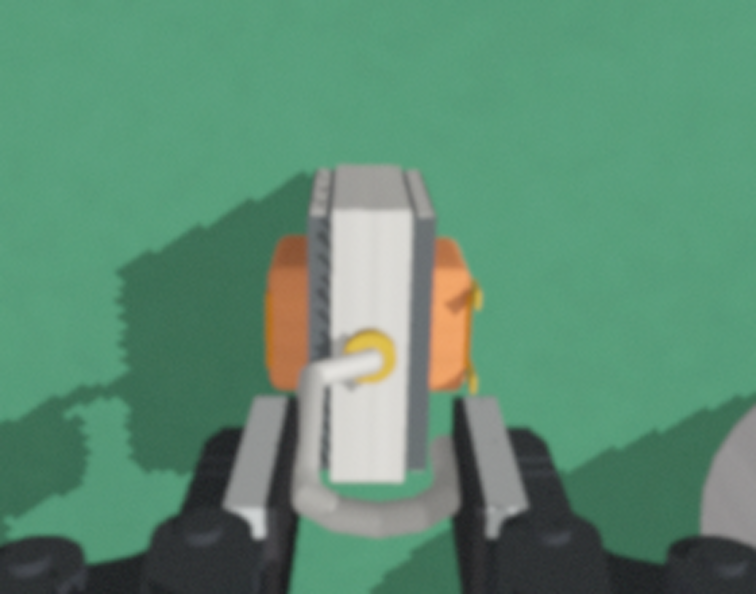

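>>> {"op": "move_arm", "data": {
  "plan": [
    {"claw": 0.1,"linear": [0,0,1.5],"yaw": 0},
    {"claw": 0.1,"linear": [0,0,3],"yaw": 0},
    {"claw": 0.1,"linear": [0,0,4],"yaw": -0.05},
    {"claw": 0.1,"linear": [0,-1,4],"yaw": -0.1},
    {"claw": 0.1,"linear": [0,-2,2.8],"yaw": -0.1}
  ]
}}

```text
t: 15.65
tcp_pos: [0.4979, 0.2797, 0.2279]
orientation: [[0.856, 0.517, 0.002], [0.517, -0.856, 0.002], [0.002, -0.001, -1.0]]
ft_force: [0.7, 0.2, -3.8]
grip_width: 0.291
```

>>> {"op": "move_arm", "data": {
  "plan": [
    {"claw": 0.1,"linear": [1,-2.5,1],"yaw": -0.12},
    {"claw": 0.1,"linear": [1.2,-3,0.4],"yaw": -0.12},
    {"claw": 0.1,"linear": [1.2,-3,0],"yaw": -0.12},
    {"claw": 0.1,"linear": [1.2,-2.8,0],"yaw": -0.12},
    {"claw": 0.1,"linear": [0.8,-2,0],"yaw": -0.07}
  ]
}}

```text
t: 16.15
tcp_pos: [0.5518, 0.1437, 0.239]
orientation: [[1.0, -0.01, -0.001], [-0.01, -1.0, -0.001], [-0.001, 0.001, -1.0]]
ft_force: [0.2, 0.0, -4.0]
grip_width: 0.288
```

>>> {"op": "move_arm", "data": {
  "plan": [
    {"claw": 0.1,"linear": [0.3,-1,0],"yaw": 0},
    {"claw": 0.1,"linear": [0,-0.3,0],"yaw": 0},
    {"claw": 0.1,"linear": [0,0,0],"yaw": 0},
    {"claw": 0.1,"linear": [0,0,0],"yaw": 0},
    {"claw": 0.1,"linear": [0,0,0],"yaw": 0}
  ]
}}

```text
t: 16.65
tcp_pos: [0.5543, 0.1337, 0.2399]
orientation: [[1.0, -0.003, -0.0], [-0.003, -1.0, 0.0], [-0.0, -0.0, -1.0]]
ft_force: [0.4, 0.5, -4.6]
grip_width: 0.29
```

```bash
python3 w.py wb4
python3 - <<'E'
from rig import viewer
from h import *
cv2.imwrite('pics/s10.png',cv2.resize(viewer.capture('scene')[130:310,200:430],None,fx=3.3,fy=3.3,interpolation=cv2.INTER_CUBIC))
E
```

```text
16.65 [0.5543 0.1337 0.2399] [ 1.    -0.003 -0.   ] 0.28971905424132 [ 0.38  0.49 -4.64]
```

View pics/wb4.png

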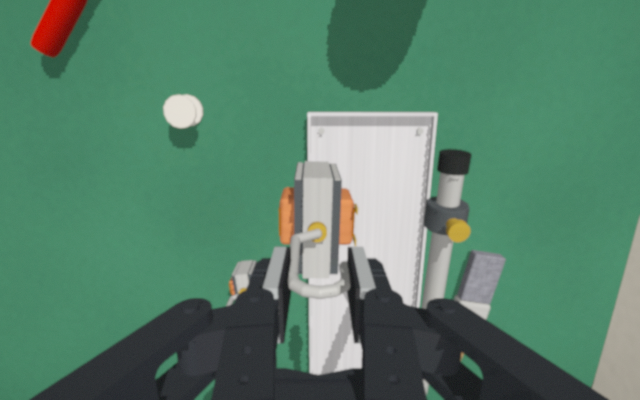

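View pics/s10.png

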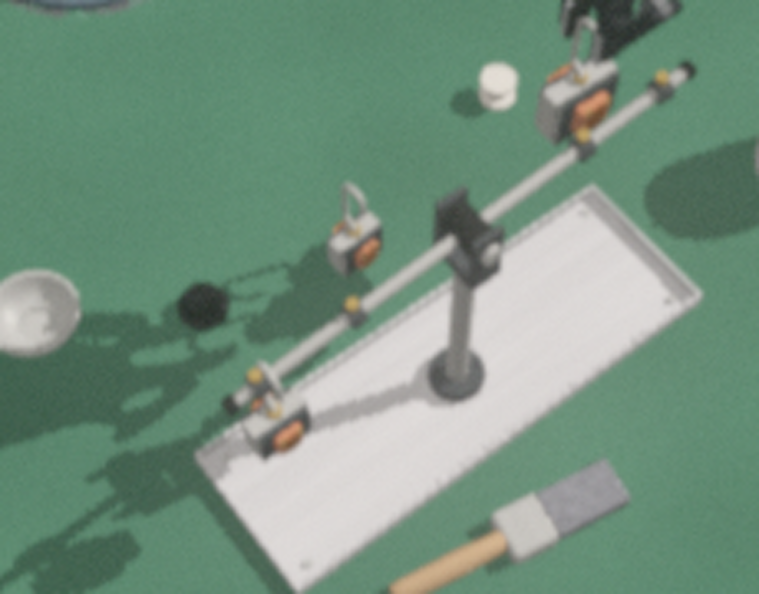

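Run:
```python
import cv2
t=cv2.imread('pics/wb4.png')
cv2.imwrite('pics/z19.png',cv2.resize(t[140:300,390:490],None,fx=4,fy=3.7,interpolation=cv2.INTER_CUBIC))
from g import *
go('wb4',0,0,1,[(447,200,.2545),(447,237,.2545),(427,275,.2513),(449,275,.2513),(440,180,.256),(463,180,.256),(454,155,.2575)])
```

```text
(447, 200, 0.2545) [0.6129 0.1626 0.2545]
(447, 237, 0.2545) [0.6148 0.1447 0.2545]
(427, 275, 0.2513) [0.6082 0.1233 0.2513]
(449, 275, 0.2513) [0.6191 0.1232 0.2513]
(440, 180, 0.256) [0.6083 0.1723 0.256 ]
(463, 180, 0.256) [0.6185 0.1722 0.256 ]
(454, 155, 0.2575) [0.6127 0.1835 0.2575]
```

View pics/z19.png

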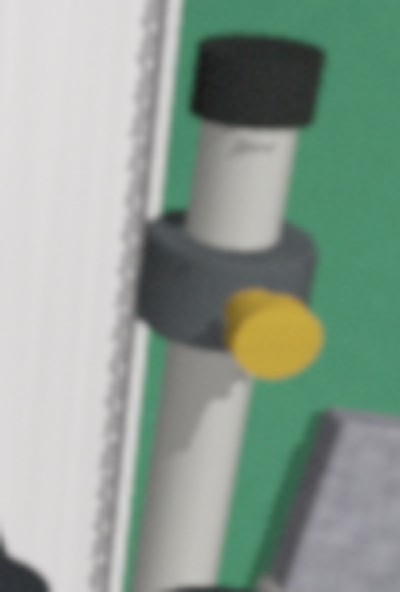

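>>> {"op": "move_arm", "data": {
  "plan": [
    {"claw": 0.1,"linear": [0.8,-0.4,0],"yaw": 0},
    {"claw": 0.1,"linear": [1.5,0,0],"yaw": 0},
    {"claw": 0.1,"linear": [1.6,0,0],"yaw": 0},
    {"claw": 0.1,"linear": [1.3,0,0],"yaw": 0},
    {"claw": 0.1,"linear": [0.7,0,0],"yaw": 0}
  ]
}}

```text
t: 17.25
tcp_pos: [0.6151, 0.1284, 0.2394]
orientation: [[1.0, -0.005, 0.0], [-0.005, -1.0, -0.0], [0.0, 0.0, -1.0]]
ft_force: [-0.5, 0.1, -4.0]
grip_width: 0.292
```

```bash
python3 w.py wb5
```

```text
17.25 [0.6151 0.1284 0.2394] [ 1.    -0.005  0.   ] 0.2920866046927754 [-0.49  0.14 -4.04]
```

View pics/wb5.png

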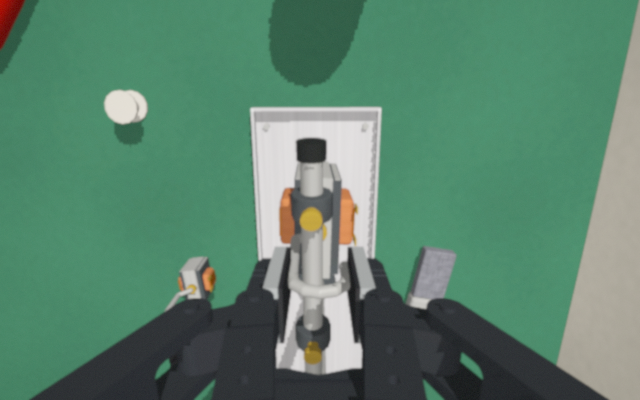

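>>> {"op": "move_arm", "data": {
  "plan": [
    {"claw": 0.1,"linear": [-0.25,0,-0.4],"yaw": 0},
    {"claw": 0.1,"linear": [0,0,-0.8],"yaw": 0},
    {"claw": 0.1,"linear": [0,0,-0.8],"yaw": 0},
    {"claw": 0.1,"linear": [0,0,-0.5],"yaw": 0},
    {"claw": 0.1,"linear": [0,0,-0.2],"yaw": 0}
  ]
}}

```text
t: 17.8
tcp_pos: [0.6102, 0.1287, 0.2117]
orientation: [[1.0, -0.005, -0.002], [-0.005, -1.0, -0.0], [-0.002, 0.0, -1.0]]
ft_force: [-0.1, 0.5, -3.2]
grip_width: 0.29
```

>>> {"op": "move_arm", "data": {
  "plan": [
    {"claw": 0.1,"linear": [0,0,-0.2],"yaw": 0},
    {"claw": 0.1,"linear": [0,0,-0.25],"yaw": 0},
    {"claw": 0.1,"linear": [0,0,-0.25],"yaw": 0},
    {"claw": 0.1,"linear": [0,0,-0.25],"yaw": 0},
    {"claw": 0.1,"linear": [0,0,-0.2],"yaw": 0}
  ]
}}

```text
t: 18.3
tcp_pos: [0.6115, 0.129, 0.2015]
orientation: [[1.0, -0.005, 0.001], [-0.005, -1.0, 0.001], [0.001, -0.001, -1.0]]
ft_force: [0.0, 0.9, -1.8]
grip_width: 0.289
```

>>> {"op": "move_arm", "data": {
  "plan": [
    {"claw": 0.1,"linear": [0,0,-0.2],"yaw": 0},
    {"claw": 0.1,"linear": [0,0,-0.25],"yaw": 0},
    {"claw": 0.1,"linear": [0,0,-0.25],"yaw": 0},
    {"claw": 0.1,"linear": [0,0,-0.25],"yaw": 0},
    {"claw": 0.1,"linear": [0,0,-0.15],"yaw": 0}
  ]
}}

```text
t: 18.8
tcp_pos: [0.6115, 0.129, 0.1904]
orientation: [[1.0, -0.005, 0.001], [-0.005, -1.0, 0.001], [0.001, -0.001, -1.0]]
ft_force: [1.9, 2.0, -0.1]
grip_width: 0.285
```

```bash
python3 w.py wb6
python3 - <<'E'
import cv2
t=cv2.imread('pics/wb6.png')
cv2.imwrite('pics/z20.png',cv2.resize(t[160:360,240:400],None,fx=4,fy=3,interpolation=cv2.INTER_CUBIC))
E
```

```text
18.8 [0.6115 0.129  0.1904] [ 1.    -0.005  0.001] 0.2852601011217037 [ 1.88  1.99 -0.14]
```

View pics/z20.png

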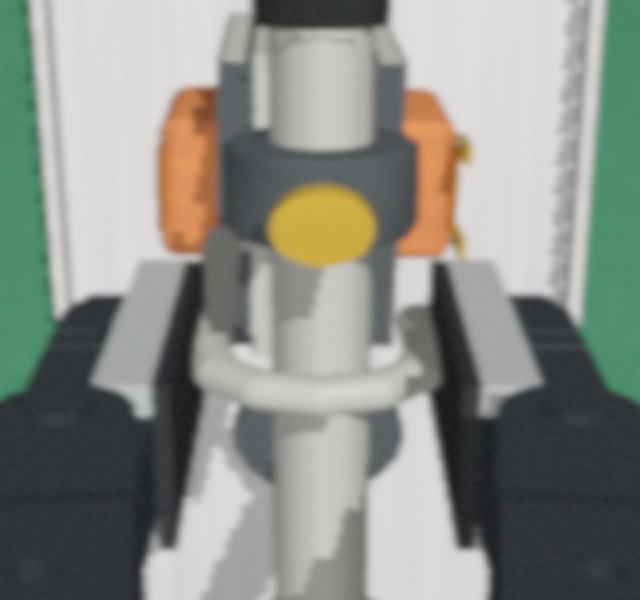

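Run:
```python
from g import *
c=pickle.load(open('pics/wb6.pkl','rb'))
def P(u,v,z): 
    p=onz(c,(240+(u+.5)/4-.5,160+(v+.5)/3-.5),z);print((u,v,z),p.round(4))
P(320,378,.2375);P(320,150,.2320);P(225,138,.227);P(415,140,.227);P(238,238,.228);P(405,238,.228)
```

```text
(320, 378, 0.2375) [0.6126 0.1337 0.2375]
(320, 150, 0.232) [0.6127 0.1624 0.232 ]
(225, 138, 0.227) [0.6036 0.1624 0.227 ]
(415, 140, 0.227) [0.6219 0.1621 0.227 ]
(238, 238, 0.228) [0.6046 0.1489 0.228 ]
(405, 238, 0.228) [0.6211 0.1489 0.228 ]
```

>>> {"op": "move_arm", "data": {
  "plan": [
    {"claw": 0.1,"linear": [0,0.2,-0.1],"yaw": 0},
    {"claw": 0.1,"linear": [0,0.4,-0.1],"yaw": 0},
    {"claw": 0.1,"linear": [0,0.4,-0.1],"yaw": 0},
    {"claw": 0.1,"linear": [0,0.2,-0.05],"yaw": 0},
    {"claw": 0.1,"linear": [0,0.1,0],"yaw": 0}
  ]
}}

```text
t: 19.35
tcp_pos: [0.6113, 0.1417, 0.1868]
orientation: [[1.0, -0.005, 0.0], [-0.005, -1.0, -0.001], [0.0, 0.0, -1.0]]
ft_force: [1.5, -2.9, 0.2]
grip_width: 0.286
```

```bash
python3 w.py wb7
python3 - <<'E'
import cv2
t=cv2.imread('pics/wb7.png')
cv2.imwrite('pics/z21.png',cv2.resize(t[200:320,260:380],None,fx=5,fy=5,interpolation=cv2.INTER_CUBIC))
E
```

```text
19.35 [0.6113 0.1417 0.1868] [ 1.    -0.005  0.   ] 0.286115329333218 [ 1.47 -2.86  0.18]
```

View pics/z21.png

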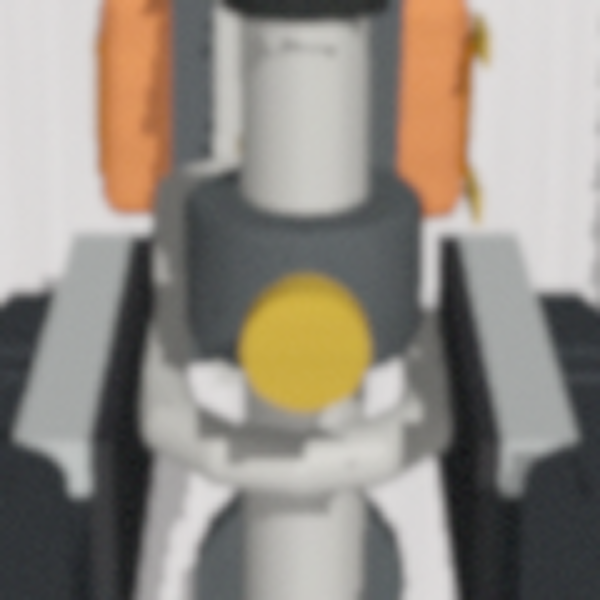

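>>> {"op": "move_arm", "data": {
  "plan": [
    {"claw": 0.1,"linear": [0,0.05,0],"yaw": 0},
    {"claw": 0.1,"linear": [0,0,0],"yaw": 0},
    {"claw": 0.1,"linear": [0,0.05,0],"yaw": 0},
    {"claw": 0.1,"linear": [0,0,0],"yaw": 0},
    {"claw": 0.1,"linear": [0,0,0],"yaw": 0}
  ]
}}

```text
t: 19.9
tcp_pos: [0.6112, 0.1427, 0.1868]
orientation: [[1.0, -0.005, 0.0], [-0.005, -1.0, 0.0], [0.0, -0.0, -1.0]]
ft_force: [0.6, -2.1, 0.8]
grip_width: 0.285
```

>>> {"op": "move_arm", "data": {
  "plan": [
    {"claw": 0.1,"linear": [0,0.05,0],"yaw": 0},
    {"claw": 0.1,"linear": [0,0,0],"yaw": 0},
    {"claw": 0.1,"linear": [0,0.03,0],"yaw": 0},
    {"claw": 0.1,"linear": [0,0,0],"yaw": 0},
    {"claw": 0.1,"linear": [0,0,0],"yaw": 0}
  ]
}}

```text
t: 20.4
tcp_pos: [0.6112, 0.1435, 0.1868]
orientation: [[1.0, -0.005, 0.0], [-0.005, -1.0, 0.0], [0.0, -0.0, -1.0]]
ft_force: [1.6, -1.7, -0.1]
grip_width: 0.289
```

Only friction so far, about 2 N. Continuing in small steps.

>>> {"op": "move_arm", "data": {
  "plan": [
    {"claw": 0.1,"linear": [0,0.05,0],"yaw": 0},
    {"claw": 0.1,"linear": [0,0,0],"yaw": 0},
    {"claw": 0.1,"linear": [0,0.05,0],"yaw": 0},
    {"claw": 0.1,"linear": [0,0,0],"yaw": 0},
    {"claw": 0.1,"linear": [0,0,0],"yaw": 0}
  ]
}}

```text
t: 20.9
tcp_pos: [0.6112, 0.1446, 0.1868]
orientation: [[1.0, -0.005, 0.0], [-0.005, -1.0, 0.0], [0.0, -0.0, -1.0]]
ft_force: [0.5, -1.4, 0.2]
grip_width: 0.291
```

>>> {"op": "move_arm", "data": {
  "plan": [
    {"claw": 0.1,"linear": [0,0.05,0],"yaw": 0},
    {"claw": 0.1,"linear": [0,0,0],"yaw": 0},
    {"claw": 0.1,"linear": [0,0.03,0],"yaw": 0},
    {"claw": 0.1,"linear": [0,0,0],"yaw": 0},
    {"claw": 0.1,"linear": [0,0,0],"yaw": 0}
  ]
}}

```text
t: 21.4
tcp_pos: [0.6112, 0.1453, 0.1868]
orientation: [[1.0, -0.005, 0.0], [-0.005, -1.0, 0.0], [0.0, -0.0, -1.0]]
ft_force: [1.3, -2.8, 0.7]
grip_width: 0.292
```

>>> {"op": "move_arm", "data": {
  "plan": [
    {"claw": 0.1,"linear": [0,0.05,0],"yaw": 0},
    {"claw": 0.1,"linear": [0,0,0],"yaw": 0},
    {"claw": 0.1,"linear": [0,0.03,0],"yaw": 0},
    {"claw": 0.1,"linear": [0,0,0],"yaw": 0},
    {"claw": 0.1,"linear": [0,0,0],"yaw": 0}
  ]
}}

```text
t: 21.9
tcp_pos: [0.6112, 0.1462, 0.1868]
orientation: [[1.0, -0.005, 0.0], [-0.005, -1.0, 0.0], [0.0, -0.0, -1.0]]
ft_force: [1.2, -2.0, 0.4]
grip_width: 0.288
```

```bash
python3 w.py wb8
python3 - <<'E'
import cv2
t=cv2.imread('pics/wb8.png')
cv2.imwrite('pics/z22.png',cv2.resize(t[200:320,260:380],None,fx=5,fy=5,interpolation=cv2.INTER_CUBIC))
E
```

```text
21.9 [0.6112 0.1462 0.1868] [ 1.    -0.005  0.   ] 0.28775012368540376 [ 1.25 -2.04  0.39]
```

View pics/z22.png

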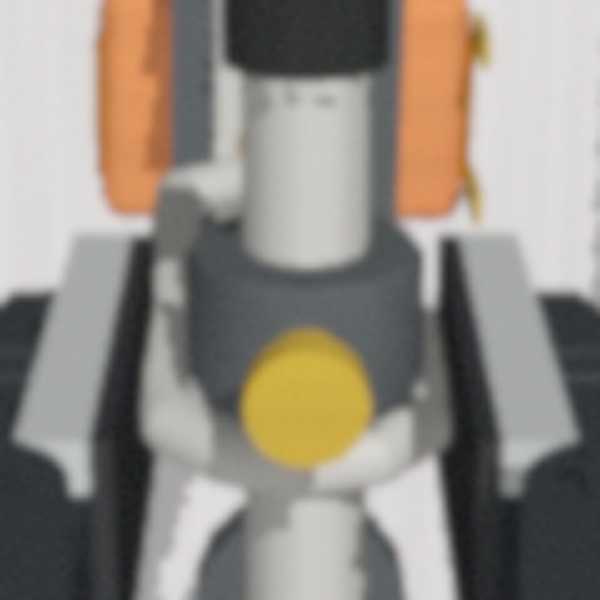

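>>> {"op": "move_arm", "data": {
  "plan": [
    {"claw": 0.1,"linear": [0,0.05,0],"yaw": 0},
    {"claw": 0.1,"linear": [0,0,0],"yaw": 0},
    {"claw": 0.1,"linear": [0,0,0],"yaw": 0},
    {"claw": 0.1,"linear": [0,0,0],"yaw": 0},
    {"claw": 0.1,"linear": [0,0,0],"yaw": 0}
  ]
}}

```text
t: 22.45
tcp_pos: [0.6112, 0.1467, 0.1868]
orientation: [[1.0, -0.005, 0.0], [-0.005, -1.0, 0.0], [0.0, -0.0, -1.0]]
ft_force: [0.1, -2.3, -0.2]
grip_width: 0.287
```

Run:
```python
from g import *
go('wb8',260,200,5,[(305,272,.2300)])
go('wb7',260,200,5,[(305,215,.2305)])
```

```text
(305, 272, 0.23) [0.6128 0.1623 0.23  ]
(305, 215, 0.2305) [0.6129 0.1629 0.2305]
```

>>> {"op": "move_arm", "data": {
  "plan": [
    {"claw": 0.1,"linear": [0,0.05,0],"yaw": 0},
    {"claw": 0.1,"linear": [0,0,0],"yaw": 0},
    {"claw": 0.1,"linear": [0,0,0],"yaw": 0},
    {"claw": 0.1,"linear": [0,0,0],"yaw": 0},
    {"claw": 0.1,"linear": [0,0,0],"yaw": 0}
  ]
}}

```text
t: 22.95
tcp_pos: [0.6112, 0.1469, 0.1868]
orientation: [[1.0, -0.005, 0.0], [-0.005, -1.0, -0.0], [0.0, 0.0, -1.0]]
ft_force: [0.2, -3.4, -0.5]
grip_width: 0.285
```

>>> {"op": "move_arm", "data": {
  "plan": [
    {"claw": 0.1,"linear": [0,0.04,0],"yaw": 0},
    {"claw": 0.1,"linear": [0,0,0],"yaw": 0},
    {"claw": 0.1,"linear": [0,0,0],"yaw": 0},
    {"claw": 0.1,"linear": [0,0,0],"yaw": 0},
    {"claw": 0.1,"linear": [0,0,0],"yaw": 0}
  ]
}}

```text
t: 23.45
tcp_pos: [0.6112, 0.147, 0.1868]
orientation: [[1.0, -0.005, 0.0], [-0.005, -1.0, -0.001], [0.0, 0.001, -1.0]]
ft_force: [0.5, -4.6, 0.7]
grip_width: 0.286
```

>>> {"op": "move_arm", "data": {
  "plan": [
    {"claw": 0.1,"linear": [0,0,-0.05],"yaw": 0},
    {"claw": 0.1,"linear": [0,0,0],"yaw": 0},
    {"claw": 0.36,"linear": [0,0,0],"yaw": 0},
    {"claw": 0.45,"linear": [0,0,0],"yaw": 0},
    {"claw": 0.6,"linear": [0,0,0],"yaw": 0}
  ]
}}

```text
t: 23.95
tcp_pos: [0.6109, 0.1484, 0.1863]
orientation: [[1.0, -0.004, -0.0], [-0.004, -1.0, 0.001], [-0.0, -0.001, -1.0]]
ft_force: [-0.1, 0.5, -0.3]
grip_width: 0.593
```

```bash
python3 w.py wb9
python3 - <<'E'
import cv2
t=cv2.imread('pics/wb9.png')
cv2.imwrite('pics/z23.png',cv2.resize(t[200:320,260:380],None,fx=5,fy=5,interpolation=cv2.INTER_CUBIC))
E
```

```text
23.95 [0.6109 0.1484 0.1863] [ 1.    -0.004 -0.   ] 0.5927908330352263 [-0.1   0.51 -0.33]
```

View pics/z23.png

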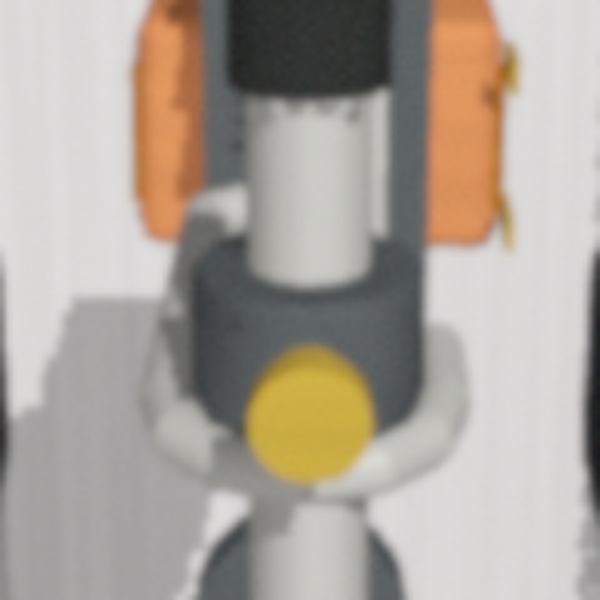

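>>> {"op": "move_arm", "data": {
  "plan": [
    {"claw": 0.6,"linear": [0,0,1],"yaw": 0},
    {"claw": 0.6,"linear": [0,0,2.5],"yaw": 0},
    {"claw": 0.6,"linear": [0,0,3.5],"yaw": 0},
    {"claw": 0.6,"linear": [-2,-1,2],"yaw": 0},
    {"claw": 0.6,"linear": [-3,-3,0],"yaw": 0.02}
  ]
}}

```text
t: 24.5
tcp_pos: [0.5639, 0.1091, 0.2802]
orientation: [[1.0, 0.019, 0.008], [0.019, -1.0, 0.002], [0.008, -0.002, -1.0]]
ft_force: [0.3, -0.9, 0.3]
grip_width: 0.6
```

>>> {"op": "move_arm", "data": {
  "plan": [
    {"claw": 0.6,"linear": [-3,-3.5,0],"yaw": 0.03},
    {"claw": 0.6,"linear": [-3,-3.5,0],"yaw": 0.03},
    {"claw": 0.6,"linear": [-2.4,-3.5,-2],"yaw": 0.02},
    {"claw": 0.6,"linear": [-1,-2.1,-3],"yaw": 0},
    {"claw": 0.6,"linear": [0,0,-1],"yaw": 0}
  ]
}}

```text
t: 25.0
tcp_pos: [0.4643, -0.02, 0.2148]
orientation: [[0.996, 0.091, -0.003], [0.091, -0.996, 0.0], [-0.003, -0.001, -1.0]]
ft_force: [0.2, -0.3, 0.8]
grip_width: 0.601
```

```bash
python3 w.py wm1
python3 - <<'E'
from rig import viewer
from h import *
cv2.imwrite('pics/s11.png',cv2.resize(viewer.capture('scene')[130:310,200:430],None,fx=3.3,fy=3.3,interpolation=cv2.INTER_CUBIC))
t=cv2.imread('pics/wm1.png')
cv2.imwrite('pics/z24.png',cv2.resize(t[100:320,180:460],None,fx=2.7,fy=2.7,interpolation=cv2.INTER_CUBIC))
E
```

```text
25.0 [ 0.4643 -0.02    0.2148] [ 0.996  0.091 -0.003] 0.6009983868892289 [ 0.23 -0.3   0.76]
```

View pics/z24.png

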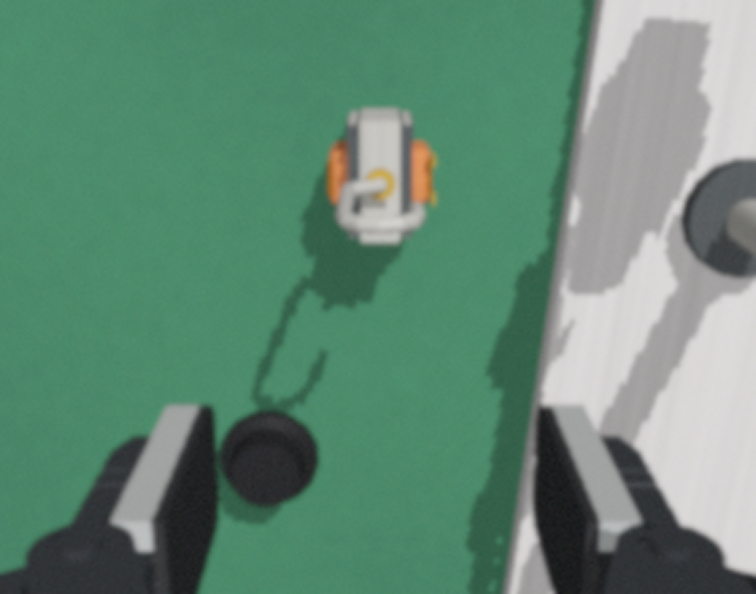

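View pics/s11.png

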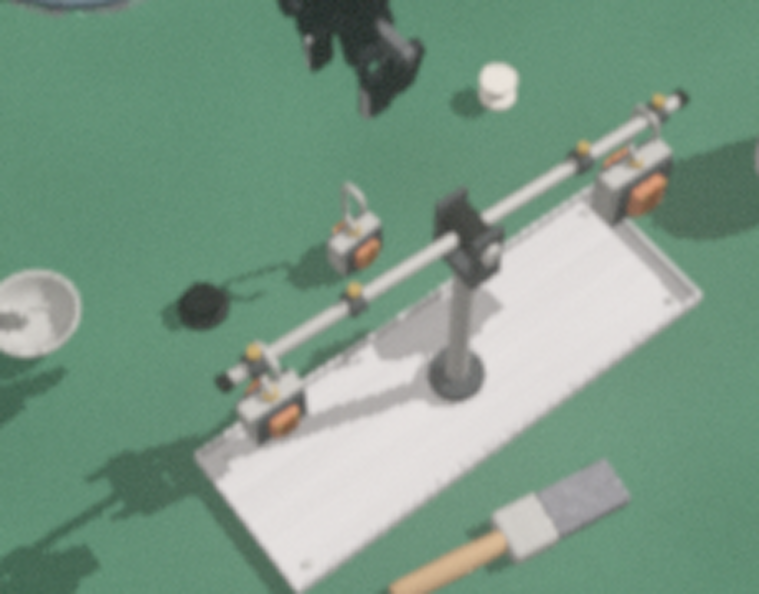

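Run:
```python
from h import *
import pickle
c=pickle.load(open('pics/wm1.pkl','rb'))
def P(u,v,z):
    p=onz(c,(180+(u+.5)/2.7-.5,100+(v+.5)/2.7-.5),z);print((u,v,z),p.round(4));return p
r=[P(359,122,.035),P(403,122,.035),P(362,242,.035),P(404,242,.035),P(380,185,.035),P(338,212,.093),P(426,214,.093),P(382,222,.1015)]
for a,b in((0,2),(1,3)):
  m=r[a]-r[b];print(np.linalg.norm(m),np.arctan2(m[1],m[0])-np.pi/2)
d=r[6]-r[5];print(np.linalg.norm(d),np.arctan2(d[1],d[0]),(r[5]+r[6])/2,sum(r[:4])/4)
from rig import env;s=env.sense();print(s['t'],s['tcp_pos'],s['orientation'][:,0])
```

```text
(359, 122, 0.035) [0.4566 0.0061 0.035 ]
(403, 122, 0.035) [0.4725 0.0076 0.035 ]
(362, 242, 0.035) [ 0.4616 -0.0386  0.035 ]
(404, 242, 0.035) [ 0.4773 -0.0371  0.035 ]
(380, 185, 0.035) [ 0.4663 -0.0163  0.035 ]
(338, 212, 0.093) [ 0.4529 -0.0141  0.093 ]
(426, 214, 0.093) [ 0.4801 -0.0122  0.093 ]
(382, 222, 0.1015) [ 0.4665 -0.0139  0.1015]
0.04496107600768119 0.11183765294514614
0.044954351124013886 0.10827488560215492
0.027265483916793093 0.0688081208415714 [ 0.46649012 -0.01315252  0.093     ] [ 0.46699535 -0.01552088  0.035     ]
25.1 [ 0.46624467 -0.01820168  0.21565789] [ 0.99558499  0.09384673 -0.00182416]
```

>>> {"op": "move_arm", "data": {
  "plan": [
    {"claw": 0.6,"linear": [0,0.35,-2.5],"yaw": 0.01},
    {"claw": 0.6,"linear": [0,0,-3.5],"yaw": 0},
    {"claw": 0.6,"linear": [0,0,-3.5],"yaw": 0},
    {"claw": 0.6,"linear": [0,0,-2.5],"yaw": 0},
    {"claw": 0.6,"linear": [0,0,-1],"yaw": 0}
  ]
}}

```text
t: 25.6
tcp_pos: [0.4674, -0.0137, 0.0853]
orientation: [[0.994, 0.107, -0.002], [0.107, -0.994, 0.001], [-0.001, -0.001, -1.0]]
ft_force: [-0.3, 0.1, -0.5]
grip_width: 0.6
```

>>> {"op": "move_arm", "data": {
  "plan": [
    {"claw": 0.6,"linear": [0,0,-1],"yaw": 0},
    {"claw": 0.6,"linear": [0,0,-1.2],"yaw": 0},
    {"claw": 0.6,"linear": [0,0,-0.6],"yaw": 0},
    {"claw": 0.6,"linear": [0,0,-0.3],"yaw": 0},
    {"claw": 0.5,"linear": [0,0,0],"yaw": 0}
  ]
}}

```text
t: 26.1
tcp_pos: [0.4678, -0.015, 0.0558]
orientation: [[0.994, 0.105, 0.001], [0.105, -0.994, -0.0], [0.001, 0.0, -1.0]]
ft_force: [-0.4, -0.7, -0.9]
grip_width: 0.499
```

```bash
python3 w.py wm2
python3 - <<'E'
import cv2
t=cv2.imread('pics/wm2.png')
cv2.imwrite('pics/z25.png',cv2.resize(t[140:340,180:460],None,fx=2.8,fy=2.8,interpolation=cv2.INTER_CUBIC))
E
```

```text
26.1 [ 0.4678 -0.015   0.0558] [0.994 0.105 0.001] 0.4994225079361823 [-0.43 -0.67 -0.87]
```

View pics/z25.png

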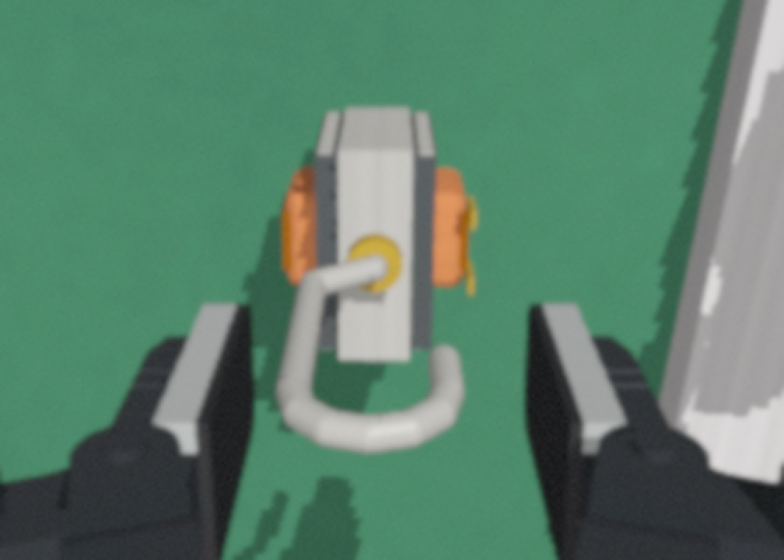

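>>> {"op": "move_arm", "data": {
  "plan": [
    {"claw": 0.5,"linear": [-0.25,-0.03,-0.1],"yaw": 0},
    {"claw": 0.4,"linear": [0,0,0],"yaw": 0},
    {"claw": 0.1,"linear": [0,0,0],"yaw": 0},
    {"claw": 0.1,"linear": [0,0,0],"yaw": 0},
    {"claw": 0.1,"linear": [0,0,0],"yaw": 0}
  ]
}}

```text
t: 26.65
tcp_pos: [0.465, -0.0154, 0.0549]
orientation: [[0.994, 0.105, 0.001], [0.105, -0.994, -0.0], [0.001, 0.0, -1.0]]
ft_force: [-0.8, -0.3, 6.3]
grip_width: 0.288
```

```bash
python3 w.py wm3
python3 - <<'E'
import cv2
t=cv2.imread('pics/wm3.png')
cv2.imwrite('pics/z26.png',cv2.resize(t[140:340,180:460],None,fx=2.8,fy=2.8,interpolation=cv2.INTER_CUBIC))
E
```

```text
26.65 [ 0.465  -0.0154  0.0549] [0.994 0.105 0.001] 0.287702502389375 [-0.77 -0.34  6.34]
```

View pics/z26.png

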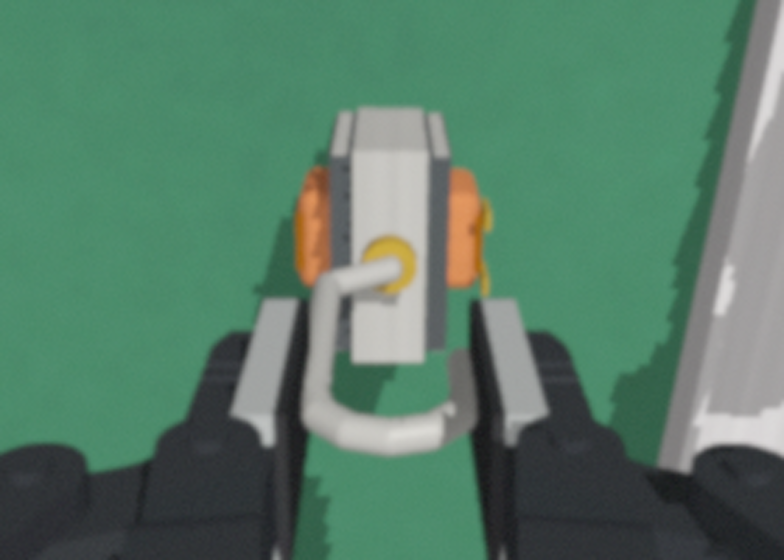

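>>> {"op": "move_arm", "data": {
  "plan": [
    {"claw": 0.1,"linear": [0,0,1],"yaw": 0},
    {"claw": 0.1,"linear": [0,0,2.5],"yaw": 0},
    {"claw": 0.1,"linear": [0,0,3.8],"yaw": 0},
    {"claw": 0.1,"linear": [0,-0.5,4],"yaw": 0},
    {"claw": 0.1,"linear": [1,-1,3],"yaw": -0.03}
  ]
}}

```text
t: 27.2
tcp_pos: [0.4736, -0.0298, 0.1997]
orientation: [[0.997, 0.075, -0.0], [0.075, -0.997, 0.0], [-0.0, -0.0, -1.0]]
ft_force: [0.6, -1.0, -3.1]
grip_width: 0.286
```

>>> {"op": "move_arm", "data": {
  "plan": [
    {"claw": 0.1,"linear": [2,-2,2],"yaw": -0.04},
    {"claw": 0.1,"linear": [2.5,-2.2,1],"yaw": -0.04},
    {"claw": 0.1,"linear": [2,-1.8,0],"yaw": 0},
    {"claw": 0.1,"linear": [1.2,-1,0],"yaw": 0},
    {"claw": 0.1,"linear": [0.3,0,0],"yaw": 0}
  ]
}}

```text
t: 27.7
tcp_pos: [0.5554, -0.1016, 0.2268]
orientation: [[1.0, -0.007, -0.001], [-0.007, -1.0, -0.0], [-0.001, 0.0, -1.0]]
ft_force: [0.1, 0.3, -2.6]
grip_width: 0.292
```

>>> {"op": "move_arm", "data": {
  "plan": [
    {"claw": 0.1,"linear": [0,0,0],"yaw": 0},
    {"claw": 0.1,"linear": [0,0,0],"yaw": 0},
    {"claw": 0.1,"linear": [0,0,0],"yaw": 0},
    {"claw": 0.1,"linear": [0,0,0],"yaw": 0},
    {"claw": 0.1,"linear": [0,0,0],"yaw": 0}
  ]
}}

```text
t: 28.2
tcp_pos: [0.5544, -0.0999, 0.2275]
orientation: [[1.0, -0.005, 0.0], [-0.005, -1.0, -0.0], [0.0, 0.0, -1.0]]
ft_force: [-0.3, 0.5, -2.3]
grip_width: 0.291
```

```bash
python3 w.py wm4
```

```text
28.2 [ 0.5544 -0.0999  0.2275] [ 1.    -0.005  0.   ] 0.291156372124319 [-0.25  0.5  -2.26]
```

View pics/wm4.png

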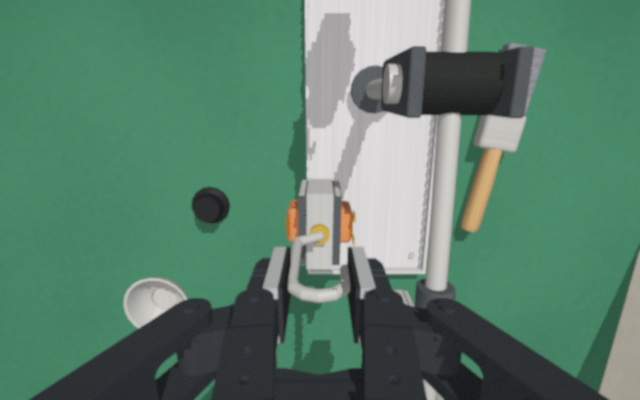

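Run:
```python
import cv2
from g import *
t=cv2.imread('pics/wm4.png')
cv2.imwrite('pics/z27.png',cv2.resize(t[230:320,390:480],None,fx=6,fy=6,interpolation=cv2.INTER_CUBIC))
go('wm4',0,0,1,[(427,260,.239),(449,260,.239),(435,289,.244)])
```

```text
(427, 260, 0.239) [ 0.6076 -0.1024  0.239 ]
(449, 260, 0.239) [ 0.6183 -0.1024  0.239 ]
(435, 289, 0.244) [ 0.6111 -0.1153  0.244 ]
```

View pics/z27.png

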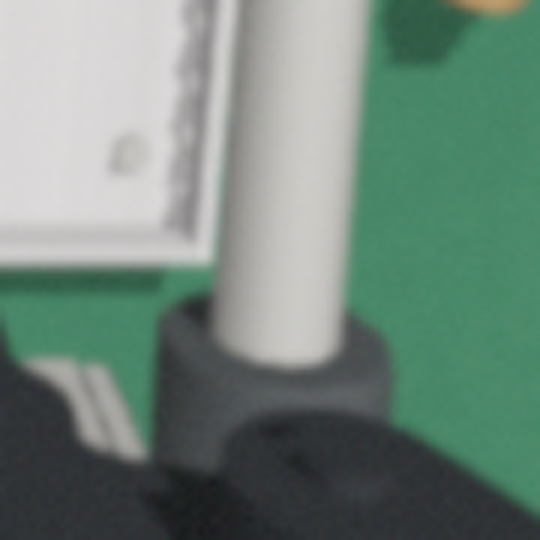

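>>> {"op": "move_arm", "data": {
  "plan": [
    {"claw": 0.1,"linear": [0.7,0,0],"yaw": 0},
    {"claw": 0.1,"linear": [1.4,0,0],"yaw": 0},
    {"claw": 0.1,"linear": [1.6,0,0],"yaw": 0},
    {"claw": 0.1,"linear": [1.3,0,0],"yaw": 0},
    {"claw": 0.1,"linear": [0.6,0,0],"yaw": 0}
  ]
}}

```text
t: 28.75
tcp_pos: [0.612, -0.1003, 0.2269]
orientation: [[1.0, -0.005, 0.0], [-0.005, -1.0, 0.0], [0.0, -0.0, -1.0]]
ft_force: [0.1, -0.7, -3.1]
grip_width: 0.289
```

```bash
python3 w.py wm5
```

```text
28.75 [ 0.612  -0.1003  0.2269] [ 1.    -0.005  0.   ] 0.2885978284009139 [ 0.07 -0.67 -3.07]
```

View pics/wm5.png

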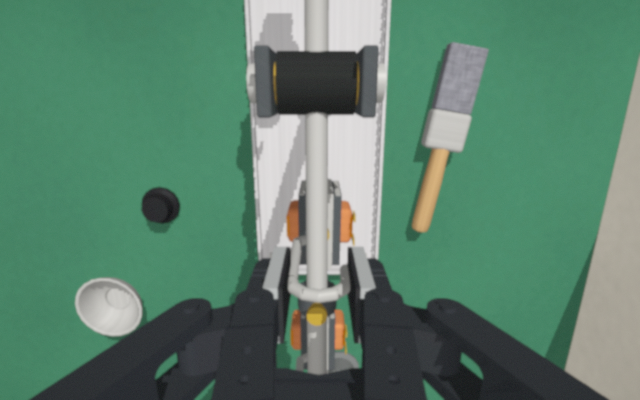

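>>> {"op": "move_arm", "data": {
  "plan": [
    {"claw": 0.1,"linear": [0,0,-0.4],"yaw": 0},
    {"claw": 0.1,"linear": [0,0,-0.8],"yaw": 0},
    {"claw": 0.1,"linear": [0,0,-0.7],"yaw": 0},
    {"claw": 0.1,"linear": [0,0,-0.5],"yaw": 0},
    {"claw": 0.1,"linear": [0,0,-0.2],"yaw": 0}
  ]
}}

```text
t: 29.3
tcp_pos: [0.6099, -0.1002, 0.2005]
orientation: [[1.0, -0.005, -0.001], [-0.005, -1.0, 0.0], [-0.001, -0.0, -1.0]]
ft_force: [0.3, 0.9, -2.9]
grip_width: 0.29
```

>>> {"op": "move_arm", "data": {
  "plan": [
    {"claw": 0.1,"linear": [0,0,-0.1],"yaw": 0},
    {"claw": 0.1,"linear": [0,0,-0.1],"yaw": 0},
    {"claw": 0.1,"linear": [0,0,-0.1],"yaw": 0},
    {"claw": 0.1,"linear": [0,0,-0.1],"yaw": 0},
    {"claw": 0.1,"linear": [0,0,-0.1],"yaw": 0}
  ]
}}

```text
t: 29.8
tcp_pos: [0.6109, -0.1005, 0.1967]
orientation: [[1.0, -0.005, 0.001], [-0.005, -1.0, -0.001], [0.001, 0.001, -1.0]]
ft_force: [-1.1, -0.5, 0.7]
grip_width: 0.288
```

```bash
python3 w.py wm6
python3 - <<'E'
import cv2
t=cv2.imread('pics/wm6.png')
cv2.imwrite('pics/z28.png',cv2.resize(t[240:350,260:380],None,fx=5,fy=5,interpolation=cv2.INTER_CUBIC))
E
```

```text
29.8 [ 0.6109 -0.1005  0.1967] [ 1.    -0.005  0.001] 0.2876775965683132 [-1.14 -0.54  0.7 ]
```

View pics/z28.png

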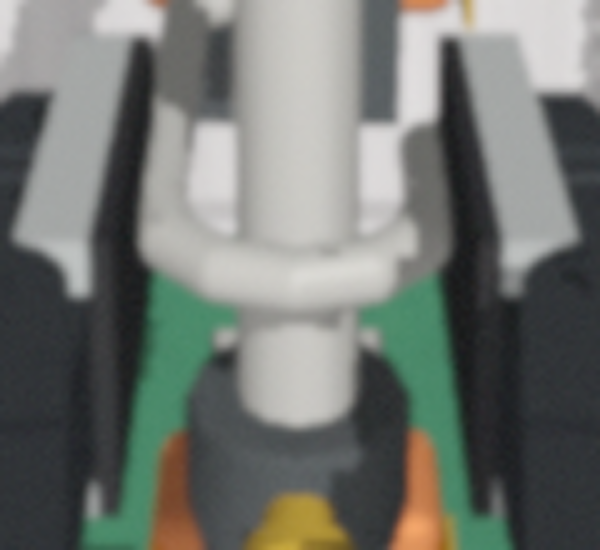

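Run:
```python
from g import *
go('wm6',260,240,5,[(295,308,.2435),(297,426,.240)])
```

```text
(295, 308, 0.2435) [ 0.6116 -0.1027  0.2435]
(297, 426, 0.24) [ 0.6117 -0.116   0.24  ]
```

>>> {"op": "move_arm", "data": {
  "plan": [
    {"claw": 0.1,"linear": [0,-0.2,0],"yaw": 0},
    {"claw": 0.1,"linear": [0,-0.3,-0.05],"yaw": 0},
    {"claw": 0.1,"linear": [0,-0.3,0],"yaw": 0},
    {"claw": 0.1,"linear": [0,-0.1,0],"yaw": 0},
    {"claw": 0.1,"linear": [0,0,0],"yaw": 0}
  ]
}}

```text
t: 30.35
tcp_pos: [0.6109, -0.1097, 0.1959]
orientation: [[1.0, -0.005, 0.0], [-0.005, -1.0, -0.0], [0.0, 0.0, -1.0]]
ft_force: [1.5, 1.6, -0.5]
grip_width: 0.293
```

>>> {"op": "move_arm", "data": {
  "plan": [
    {"claw": 0.1,"linear": [0,-0.05,0],"yaw": 0},
    {"claw": 0.1,"linear": [0,-0.05,0],"yaw": 0},
    {"claw": 0.1,"linear": [0,-0.05,0],"yaw": 0},
    {"claw": 0.1,"linear": [0,0,0],"yaw": 0},
    {"claw": 0.1,"linear": [0,0,0],"yaw": 0}
  ]
}}

```text
t: 30.85
tcp_pos: [0.6107, -0.1108, 0.1959]
orientation: [[1.0, -0.005, 0.0], [-0.005, -1.0, -0.0], [0.0, 0.0, -1.0]]
ft_force: [0.4, 1.6, 1.1]
grip_width: 0.289
```

>>> {"op": "move_arm", "data": {
  "plan": [
    {"claw": 0.1,"linear": [0,-0.05,0],"yaw": 0},
    {"claw": 0.1,"linear": [0,0,0],"yaw": 0},
    {"claw": 0.1,"linear": [0,-0.03,0],"yaw": 0},
    {"claw": 0.1,"linear": [0,0,0],"yaw": 0},
    {"claw": 0.1,"linear": [0,0,0],"yaw": 0}
  ]
}}

```text
t: 31.35
tcp_pos: [0.6107, -0.1116, 0.1958]
orientation: [[1.0, -0.005, 0.0], [-0.005, -1.0, -0.0], [0.0, 0.0, -1.0]]
ft_force: [1.0, 1.8, 0.4]
grip_width: 0.289
```

>>> {"op": "move_arm", "data": {
  "plan": [
    {"claw": 0.1,"linear": [0,-0.05,0],"yaw": 0},
    {"claw": 0.1,"linear": [0,0,0],"yaw": 0},
    {"claw": 0.1,"linear": [0,0,0],"yaw": 0},
    {"claw": 0.1,"linear": [0,0,0],"yaw": 0},
    {"claw": 0.1,"linear": [0,0,0],"yaw": 0}
  ]
}}

```text
t: 31.85
tcp_pos: [0.6107, -0.1122, 0.1958]
orientation: [[1.0, -0.005, 0.0], [-0.005, -1.0, -0.0], [0.0, 0.0, -1.0]]
ft_force: [-0.1, 2.1, 0.3]
grip_width: 0.288
```

>>> {"op": "move_arm", "data": {
  "plan": [
    {"claw": 0.1,"linear": [0,-0.05,0],"yaw": 0},
    {"claw": 0.1,"linear": [0,0,0],"yaw": 0},
    {"claw": 0.1,"linear": [0,0,0],"yaw": 0},
    {"claw": 0.1,"linear": [0,0,0],"yaw": 0},
    {"claw": 0.1,"linear": [0,0,0],"yaw": 0}
  ]
}}

```text
t: 32.35
tcp_pos: [0.6107, -0.1126, 0.1958]
orientation: [[1.0, -0.005, 0.0], [-0.005, -1.0, -0.0], [0.0, 0.0, -1.0]]
ft_force: [0.7, 1.0, 0.6]
grip_width: 0.29
```

```bash
python3 w.py wm7
python3 - <<'E'
import cv2
t=cv2.imread('pics/wm7.png')
cv2.imwrite('pics/z29.png',cv2.resize(t[240:350,260:380],None,fx=5,fy=5,interpolation=cv2.INTER_CUBIC))
E
```

```text
32.35 [ 0.6107 -0.1126  0.1958] [ 1.    -0.005  0.   ] 0.2901142006248477 [0.73 0.96 0.58]
```

View pics/z29.png

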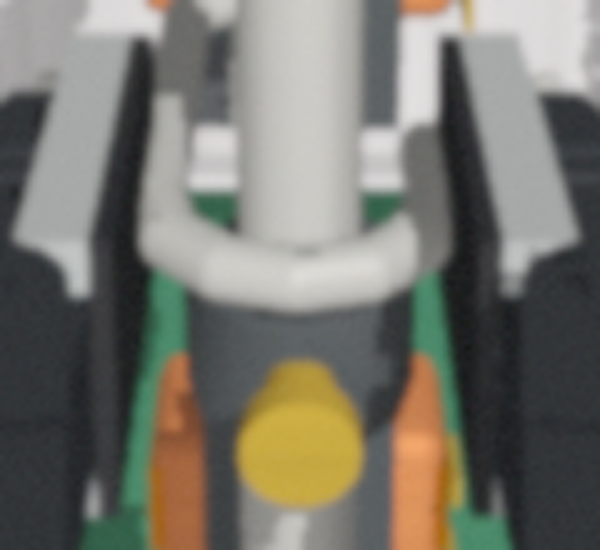

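Nearly in contact. The force still shows only friction, so I'll go another 0.5 mm at a time.

>>> {"op": "move_arm", "data": {
  "plan": [
    {"claw": 0.1,"linear": [0,-0.05,0],"yaw": 0},
    {"claw": 0.1,"linear": [0,0,0],"yaw": 0},
    {"claw": 0.1,"linear": [0,0,0],"yaw": 0},
    {"claw": 0.1,"linear": [0,0,0],"yaw": 0},
    {"claw": 0.1,"linear": [0,0,0],"yaw": 0}
  ]
}}

```text
t: 32.9
tcp_pos: [0.6107, -0.113, 0.1958]
orientation: [[1.0, -0.005, 0.0], [-0.005, -1.0, 0.0], [0.0, -0.0, -1.0]]
ft_force: [0.9, 2.0, 1.2]
grip_width: 0.291
```

>>> {"op": "move_arm", "data": {
  "plan": [
    {"claw": 0.1,"linear": [0,-0.04,0],"yaw": 0},
    {"claw": 0.1,"linear": [0,0,0],"yaw": 0},
    {"claw": 0.1,"linear": [0,0,0],"yaw": 0},
    {"claw": 0.1,"linear": [0,0,0],"yaw": 0},
    {"claw": 0.1,"linear": [0,0,0],"yaw": 0}
  ]
}}

```text
t: 33.4
tcp_pos: [0.6106, -0.1132, 0.1958]
orientation: [[1.0, -0.005, 0.0], [-0.005, -1.0, 0.001], [-0.0, -0.001, -1.0]]
ft_force: [0.2, 5.3, 0.5]
grip_width: 0.289
```

>>> {"op": "move_arm", "data": {
  "plan": [
    {"claw": 0.1,"linear": [0,0,0],"yaw": 0},
    {"claw": 0.36,"linear": [0,0,0],"yaw": 0},
    {"claw": 0.45,"linear": [0,0,0],"yaw": 0},
    {"claw": 0.6,"linear": [0,0,0],"yaw": 0},
    {"claw": 0.6,"linear": [0,0,0],"yaw": 0}
  ]
}}

```text
t: 33.9
tcp_pos: [0.6107, -0.1142, 0.1959]
orientation: [[1.0, -0.006, 0.0], [-0.006, -1.0, -0.001], [0.0, 0.001, -1.0]]
ft_force: [0.7, -0.5, 0.5]
grip_width: 0.602
```

```bash
python3 w.py wm8
python3 - <<'E'
import cv2
t=cv2.imread('pics/wm8.png')
cv2.imwrite('pics/z30.png',cv2.resize(t[240:350,260:380],None,fx=5,fy=5,interpolation=cv2.INTER_CUBIC))
E
```

```text
33.9 [ 0.6107 -0.1142  0.1959] [ 1.    -0.006  0.   ] 0.6015492943161468 [ 0.67 -0.46  0.54]
```

View pics/z30.png

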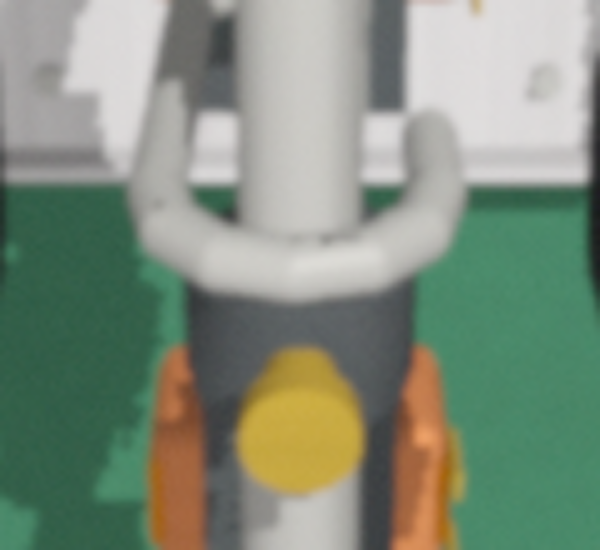

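Butted. I'll back straight up, move clear and check everything.

>>> {"op": "move_arm", "data": {
  "plan": [
    {"claw": 0.6,"linear": [0,0,1],"yaw": 0},
    {"claw": 0.6,"linear": [0,0,2.5],"yaw": 0},
    {"claw": 0.6,"linear": [0,0,3.5],"yaw": 0},
    {"claw": 0.6,"linear": [-1,0,3],"yaw": 0},
    {"claw": 0.6,"linear": [-3,0,1],"yaw": 0}
  ]
}}

```text
t: 34.45
tcp_pos: [0.5734, -0.1143, 0.3094]
orientation: [[1.0, -0.004, 0.007], [-0.004, -1.0, -0.002], [0.007, 0.002, -1.0]]
ft_force: [0.5, -0.5, 0.5]
grip_width: 0.598
```

>>> {"op": "move_arm", "data": {
  "plan": [
    {"claw": 0.6,"linear": [-4,0,0],"yaw": 0},
    {"claw": 0.6,"linear": [-4,0,0],"yaw": 0},
    {"claw": 0.6,"linear": [-4,0,0],"yaw": 0},
    {"claw": 0.6,"linear": [-3,0,0],"yaw": 0},
    {"claw": 0.6,"linear": [0,0,0],"yaw": 0}
  ]
}}

```text
t: 34.95
tcp_pos: [0.4175, -0.1131, 0.3073]
orientation: [[1.0, -0.006, 0.0], [-0.006, -1.0, -0.001], [0.0, 0.001, -1.0]]
ft_force: [0.6, 0.5, 0.8]
grip_width: 0.601
```

>>> {"op": "move_arm", "data": {
  "plan": [
    {"claw": 0.6,"linear": [0,0,0],"yaw": 0},
    {"claw": 0.6,"linear": [0,0,0],"yaw": 0},
    {"claw": 0.6,"linear": [0,0,0],"yaw": 0},
    {"claw": 0.6,"linear": [0,0,0],"yaw": 0},
    {"claw": 0.6,"linear": [0,0,0],"yaw": 0}
  ]
}}

```text
t: 35.45
tcp_pos: [0.4212, -0.1135, 0.3056]
orientation: [[1.0, -0.005, -0.0], [-0.005, -1.0, 0.0], [-0.0, -0.0, -1.0]]
ft_force: [0.4, 0.4, 0.4]
grip_width: 0.601
```

```bash
python3 w.py wf
python3 - <<'E'
from rig import viewer,env
from h import *
s=viewer.capture('scene');t=viewer.capture('top')
cv2.imwrite('pics/sf.png',cv2.resize(s[130:310,200:430],None,fx=3.3,fy=3.3,interpolation=cv2.INTER_CUBIC))
cv2.imwrite('pics/sf0.png',s);cv2.imwrite('pics/tf0.png',t)
cv2.imwrite('pics/tf.png',cv2.resize(t[155:220,240:410],None,fx=4.6,fy=4.6,interpolation=cv2.INTER_CUBIC))
print(env.sense()['t'])
E
```

```text
35.45 [ 0.4212 -0.1135  0.3056] [ 1.    -0.005 -0.   ] 0.600780116566258 [0.38 0.42 0.38]
35.6
```

View pics/sf.png

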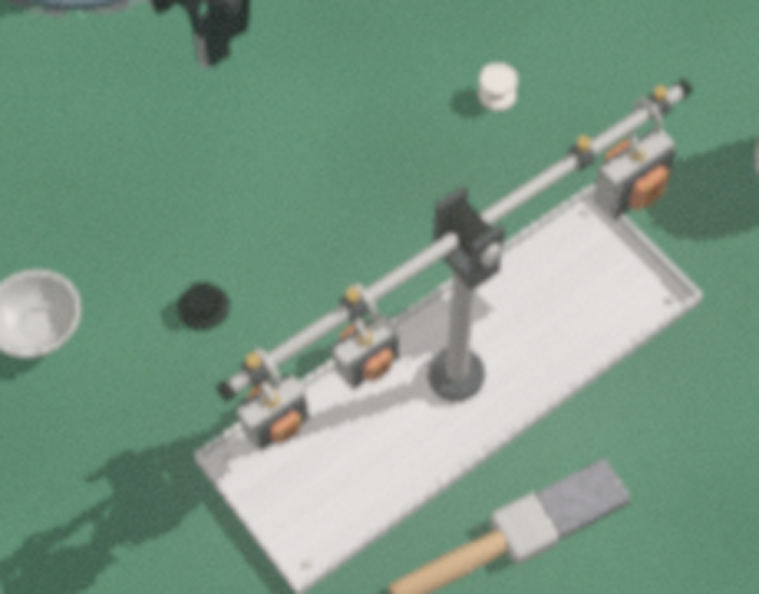

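View pics/tf.png

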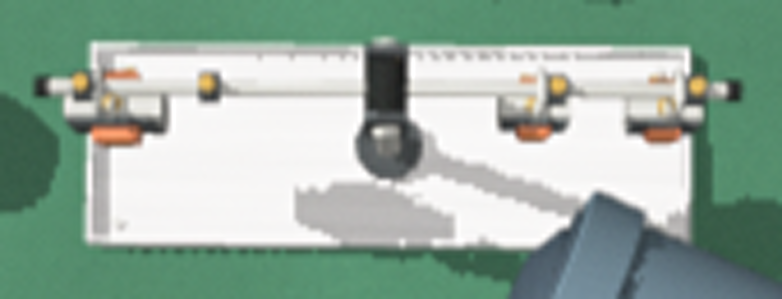

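>>> {"op": "move_arm", "data": {
  "plan": [
    {"claw": 0.6,"linear": [0,0,0],"yaw": 0},
    {"claw": 0.6,"linear": [0,0,0],"yaw": 0},
    {"claw": 0.6,"linear": [0,0,0],"yaw": 0},
    {"claw": 0.6,"linear": [0,0,0],"yaw": 0},
    {"claw": 0.6,"linear": [0,0,0],"yaw": 0}
  ]
}}

```text
t: 36.1
tcp_pos: [0.4207, -0.1135, 0.3059]
orientation: [[1.0, -0.005, 0.0], [-0.005, -1.0, -0.0], [0.0, 0.0, -1.0]]
ft_force: [-0.1, -0.6, 0.7]
grip_width: 0.602
```

>>> {"op": "move_arm", "data": {
  "plan": [
    {"claw": 0.6,"linear": [0,0,0],"yaw": 0},
    {"claw": 0.6,"linear": [0,0,0],"yaw": 0},
    {"claw": 0.6,"linear": [0,0,0],"yaw": 0},
    {"claw": 0.6,"linear": [0,0,0],"yaw": 0},
    {"claw": 0.6,"linear": [0,0,0],"yaw": 0}
  ]
}}

```text
t: 36.6
tcp_pos: [0.4207, -0.1135, 0.3058]
orientation: [[1.0, -0.005, 0.0], [-0.005, -1.0, -0.0], [0.0, 0.0, -1.0]]
ft_force: [-0.2, -0.9, 0.3]
grip_width: 0.599
```

Run:
```python
from rig import viewer,env
from h import *
a=viewer.capture('scene');b=viewer.capture('scene')
f=lambda p,q:np.abs(p[150:270,255:425].astype(int)-q[150:270,255:425]).max()
old=cv2.imread('pics/sf0.png');print(f(a,b),f(a,old))
I=cv2.resize
cv2.imwrite('pics/sg.png',np.hstack([I(a[150:200,370:420],None,fx=7,fy=7,interpolation=2),I(a[220:270,260:310],None,fx=7,fy=7,interpolation=2)]))
print(env.sense()['t'])
```

```text
13 13
36.7
```

View pics/sg.png

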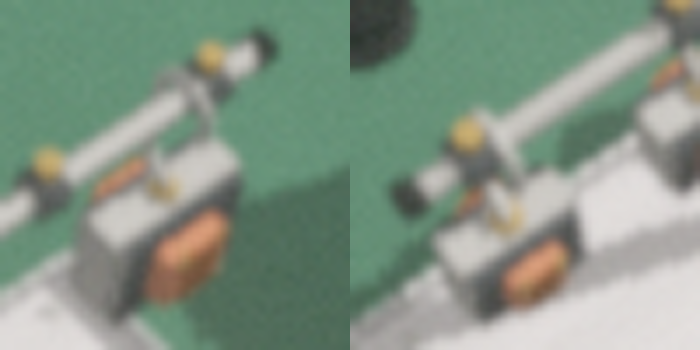

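>>> {"op": "move_arm", "data": {
  "plan": [
    {"claw": 0.6,"linear": [2,-0.5,2],"yaw": 0},
    {"claw": 0.6,"linear": [4,-1,0],"yaw": 0},
    {"claw": 0.6,"linear": [4,-1,0],"yaw": 0},
    {"claw": 0.6,"linear": [4,-1,0],"yaw": 0},
    {"claw": 0.6,"linear": [3,-0.5,0],"yaw": 0}
  ]
}}

```text
t: 37.2
tcp_pos: [0.5926, -0.1542, 0.325]
orientation: [[1.0, -0.005, 0.0], [-0.005, -1.0, -0.0], [0.0, 0.0, -1.0]]
ft_force: [0.8, -0.2, 0.3]
grip_width: 0.597
```

```bash
python3 w.py wg
python3 - <<'E'
import cv2
t=cv2.imread('pics/wg.png')
cv2.imwrite('pics/z31.png',cv2.resize(t[100:400,220:420],None,fx=3,fy=2,interpolation=cv2.INTER_CUBIC))
E
```

```text
37.2 [ 0.5926 -0.1542  0.325 ] [ 1.    -0.005  0.   ] 0.5965150248089487 [ 0.78 -0.21  0.29]
```

View pics/z31.png

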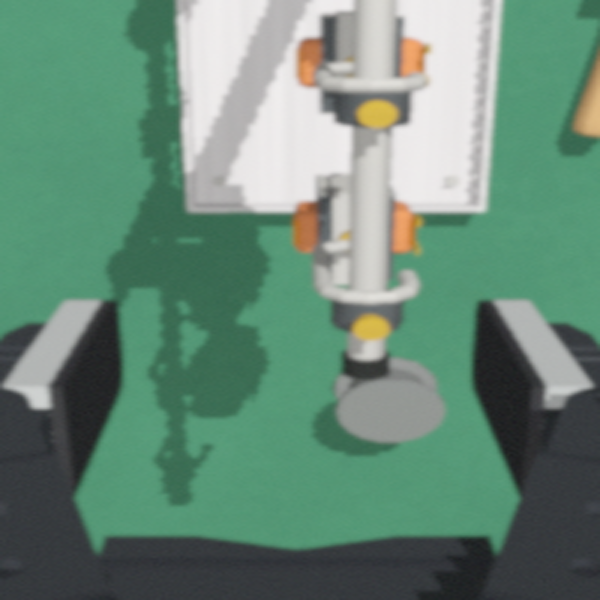

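Both right-hand hooks sit against their collars, at (375,82) and (370,290) in the crop. Nothing is touching the robot, so I'm handing in.

```bash
python3 -c "
from rig import env
print(env.sign_off(),env.sense()['t'])"
```

```text
the job is handed in; nothing more can be done
the job is handed in; nothing more can be done
```

All three chokes are hanging on the bar and the job was handed in at about 37 s. The order was a small one in the right outer bay, the big one in the left outer bay, then the other small one in the right inner bay. Each was gripped only by its hook. I lowered each until the wrist felt no weight, then slid it outwards in steps of about 0.5 mm until the push at the collar reached 4 to 5.3 N.

**Last checks:**
- **Level:** the bar's end caps are within about 1 pixel of their starting positions.
- **Still:** pictures taken about 1 s apart differ only by image noise.
- **Collars:** they appear at the same places in the top view as at the start.
- **Hooks:** the final wrist picture shows both right-hand hooks against their collars. I checked the big one close up only just after release; the final scene and top views agree with that.
- **Other things on the bench:** they look untouched in the parts of the final pictures I viewed, but I did not compare them one by one.

**What disagreed:**
- **First grasp:** the pads turned out to sit about 25 mm farther back than the nominal TCP. The fingers first shut just above the hook, brushing it at most, and I redid the grasp lower.
- **Bar tilt:** I never measured its peak. The lowering distance and the masses put the most at about 0.10 to 0.11 rad, against the 0.14 limit.

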